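Hang the window hangers in the drying cabinet and wind the timer

ROBOT

A 7-joint arm with a two-finger parallel gripper is mounted at the origin on the work surface. World frame = base frame: x ahead of the robot, y to its left, z up, the work surface at z = 0. Lengths are in m, angles in rad, forces in N, time in s.
With the tool pointing down it reaches from about 0.35 to 0.9 m from the base axis. Payload 8.1 kg.
Tool frame: the origin (TCP) lies at the very end of the fingers, on their centre line; the grasp point (between the pads) lies 19 mm behind it; z points along the fingers, y is the line along which they close (so a half turn about z gives the same grasp; the last joint's range is limited). The gripper opens to 92 mm and grips with 3 to 60 N. Pads are 19 mm wide; open, the fingers measure 130 mm over their backs; the gripper's body (75 mm by 190 mm) begins 47 mm behind the grasp point.
Start: joints at [-1.301, 0.434, 0.025, 1.573, -0.012, 1.134, -0.075], TCP at [0.228, 0.582, 0.227] pointing down, gripper open.
Joint ranges: [-2.62, 2.62], [-0.44, 2.09], [-1.27, 1.32], [0.08, 2.57], [-1.32, 4.46], [0.12, 2], [-2.74, 2.74]. Speed limits (rad/s): [2.22, 2.22, 3.01, 3.01, 3.14, 3.14, 3.14].

INTERFACE

Orientations are given as a rotation vector (axis times angle).
In Python, from cell import readout, cams, job gives the robot as it stands.
- The arm moves only by the tool drive_tool, never from a script. Its argument "commands" is a list of rows, each a list of 3 entries, a list of its own where there are three numbers: the turn, a rotation vector about the tool's x, y, z in rad, then the shift along the tool's x, y, z in cm, then the gripper's target within -1 to 1 (fully open at 1, half-way at 0, shut at -1). A call has 1 to 20 rows; each row is the pose to reach, as a shift and turn from the pose commanded when the call began, along the tool's axes at that moment; what a row does not reach only later rows make up. A row lasts 1/12 s, in which the tool goes at most 41.7 mm and 7.16 degrees, less where a joint would pass 70% of its speed; a pose out of reach is approached as far as the arm can. A call with a gripper value outside its range is refused whole. The fingers move at their own pace and stop on an object; "newtons" is the grip in N (left out, the last holds). Time passes only in rows, so rows that repeat a pose let the fingers close. It gives the time, the measured TCP pose, the force, the opening and the grip force at its end, in the units of the state.
- readout.observe(): the state, without advancing time (a new reading comes with each control period).
- cams.get_image(name): name is "scene" or "side" or "wrist"; returns the picture (384x512x3 uint8, blue, green, red); there is no depth.
- cams.camera_info(name): a dict with "camera_matrix" (3x3 intrinsics, pixels), "k1" (the pictures are not rectified: a ray, as slopes to the right and down, at radius r is drawn at 1 + k1 r^2 times it, then the intrinsics apply), "R" (3x3) and "t" (3): a world point X has camera coordinates R X + t. Camera axes: x right, y down, z forward; pixel columns grow to the right and rows downward; lengths in m; the calibration is good to about 2 mm. A picture is of the moment at which its call begins: read the wrist's pose just before it. camera_info takes no time and is no camera call; for the wrist camera it gives the pose at the moment of the call.
- job.sign_off(): hands the job in; it is judged then, once.
The state is a dict: "clock": time; "joints": joint angles; "dq": joint speeds; "joint_efforts": joint torques, N m; "position": TCP position; "ee_rot": TCP orientation; "force": force on the tool from outside, world axes, zero at the start; "ft_torque": the same for the moment, N m; "width": opening from 0.0 (shut) to 1.0 (fully open); "gripper_force": force on a finger pad.
Only numpy, scipy, OpenCV 4.12 (cv2) and the standard library are available. Lean on these libraries where they do the work, as an engineer would, in place of code of your own. Each camera call takes 0.05 s, during which the arm holds its last target. There are 200 camera calls.

TASK

Reach through the hatch in the roof of the drying cabinet and hang every window hanger by its eye on a hook of its own, without your hand touching the hatch frame. When all of them hang still, wind the timer with two full strokes of its lever: each time swing it all the way to its stop and let it spring right back. Leave the timer upright and everything else on the table as it is.

Things in the scene. Friction and masses are not known exactly. Their poses are not given: they have to be found in the camera images.
- hanger1: a window hanger, 60 g, 117 mm long, may be absent; starts flat on the table. Dark steel stem (40 long, 14 wide, 10 thick) with a round wire eye at one end and a 40 mm framed glass disc at the other. Origin: centre of the stem (mid-thickness). +x runs along the stem to the eye (eye centre at x = +40 mm), the disc's centre is at x = -36 mm, z is normal to the flat. Both faces are alike
- hanger1_eye (a point): centre of that hanger's eye, a ring of 8 mm wire with a hole 25 mm across and 43 mm outer diameter. Lowered flat over a hook's upright tip, stem towards the cabinet's front, it rests on the level wire; let go, the hanger swings down and hangs with this point about 10 mm below the wire's centre line, up to 24 mm behind the bend
- hanger2: a window hanger, 60 g, 117 mm long, may be absent; starts flat on the table. Dark steel stem (40 long, 14 wide, 10 thick) with a round wire eye at one end and a 40 mm framed glass disc at the other. Origin: centre of the stem (mid-thickness). +x runs along the stem to the eye (eye centre at x = +40 mm), the disc's centre is at x = -36 mm, z is normal to the flat. Both faces are alike
- hanger2_eye (a point): centre of that hanger's eye, a ring of 8 mm wire with a hole 25 mm across and 43 mm outer diameter. Lowered flat over a hook's upright tip, stem towards the cabinet's front, it rests on the level wire; let go, the hanger swings down and hangs with this point about 10 mm below the wire's centre line, up to 24 mm behind the bend
- hanger3: a window hanger, 60 g, 117 mm long, may be absent; starts flat on the table. Dark steel stem (40 long, 14 wide, 10 thick) with a round wire eye at one end and a 40 mm framed glass disc at the other. Origin: centre of the stem (mid-thickness). +x runs along the stem to the eye (eye centre at x = +40 mm), the disc's centre is at x = -36 mm, z is normal to the flat. Both faces are alike
- hanger3_eye (a point): centre of that hanger's eye, a ring of 8 mm wire with a hole 25 mm across and 43 mm outer diameter. Lowered flat over a hook's upright tip, stem towards the cabinet's front, it rests on the level wire; let go, the hanger swings down and hangs with this point about 10 mm below the wire's centre line, up to 24 mm behind the bend
- hanger4: a window hanger, 60 g, 117 mm long, may be absent; starts flat on the table. Dark steel stem (40 long, 14 wide, 10 thick) with a round wire eye at one end and a 40 mm framed glass disc at the other. Origin: centre of the stem (mid-thickness). +x runs along the stem to the eye (eye centre at x = +40 mm), the disc's centre is at x = -36 mm, z is normal to the flat. Both faces are alike
- hanger4_eye (a point): centre of that hanger's eye, a ring of 8 mm wire with a hole 25 mm across and 43 mm outer diameter. Lowered flat over a hook's upright tip, stem towards the cabinet's front, it rests on the level wire; let go, the hanger swings down and hangs with this point about 10 mm below the wire's centre line, up to 24 mm behind the bend
- hook1 (a point): one of four like hooks in the cabinet, in a row 65 mm apart: the bend of the hook (wire centre line), 130 mm above the table. 6 mm wire: it runs level from the rail on the back wall 28 mm towards the front (-x) to this bend, then turns straight up, its tip 25 mm above this point. Axes as the cabinet's
- hook2 (a point): one of four like hooks in the cabinet, in a row 65 mm apart: the bend of the hook (wire centre line), 130 mm above the table. 6 mm wire: it runs level from the rail on the back wall 28 mm towards the front (-x) to this bend, then turns straight up, its tip 25 mm above this point. Axes as the cabinet's
- hook3 (a point): one of four like hooks in the cabinet, in a row 65 mm apart: the bend of the hook (wire centre line), 130 mm above the table. 6 mm wire: it runs level from the rail on the back wall 28 mm towards the front (-x) to this bend, then turns straight up, its tip 25 mm above this point. Axes as the cabinet's
- hook4 (a point): one of four like hooks in the cabinet, in a row 65 mm apart: the bend of the hook (wire centre line), 130 mm above the table. 6 mm wire: it runs level from the rail on the back wall 28 mm towards the front (-x) to this bend, then turns straight up, its tip 25 mm above this point. Axes as the cabinet's
- cabinet: fixed low drying cabinet, 176 deep (x) by 396 wide (y) by 165 tall, clear front and back panels. Origin: centre of its underside; x points to the back wall where the hooks are; front faces the robot. Inside 160 deep by 380 wide, floor 10 mm above the table. The hooks' bends lie at x = +45 mm, the rail's front face at +73 mm, the clear front panel's inner face at -80 mm
- frame: the hatch frame on the cabinet's roof, 15 mm tall, its top 165 mm above the table, around the only opening: 152 mm (x) by 372 mm (y), centred over the cabinet. Same origin and axes as the cabinet's
- timer: loose grey timer box, 120 (x) by 100 (y) by 50 tall, 1.5 kg. Origin: centre of its underside; front (-x) towards the robot. The lever's pivot stands upright through the origin
- start_lever (a joint): the timer's sprung winding lever, turning level about the pivot, anticlockwise from above as the value grows: 0 rest, 1.22 rad its stop. The spring always drives it back to 0; about 0.5 N at the post at rest, 1.9 N at the stop
- lever_post (a point): top of the upright black post (diameter 14, from 59 to 99 mm above the table) at the lever's end, 65 mm from the pivot. At rest it lies 145 degrees anticlockwise from the timer's +x (front left); at the stop 215 degrees (front right). Clear all round above the 50 mm box
- spool: bystander, leave alone: small wooden spool, diameter 26, 26 tall, standing among the hangers
- jar: bystander, leave alone: glass jar with a steel lid, diameter 56, 85 tall
- mug: bystander, leave alone: white mug, diameter 76, 85 tall
- screwdriver: bystander, leave alone: screwdriver lying on the table
- hammer: bystander, leave alone: hammer lying on the table
- bowl: bystander, leave alone: small glass bowl, diameter 90, 35 tall
- weight: bystander, leave alone: brass cylinder weight, diameter 50, 30 tall
There are look-alikes about, which are no part of the job. What is shaped like the hanger4 but yellow is not meant. What is shaped like the hanger3 but blue is not meant.

How it is judged:
On the way, in this order (a step that is already met when the one before it is completed fails the run):
1. every hanger present hangs on its own hook, nearly still (((x of hanger1_eye in the frame of hook1 between -0.004 and 0.032 m and y of hanger1_eye in the frame of hook1 between -0.012 and 0.012 m and z of hanger1_eye in the frame of hook1 between -0.017 and -0.002 m) or (x of hanger1_eye in the frame of hook2 between -0.004 and 0.032 m and y of hanger1_eye in the frame of hook2 between -0.012 and 0.012 m and z of hanger1_eye in the frame of hook2 between -0.017 and -0.002 m) or (x of hanger1_eye in the frame of hook3 between -0.004 and 0.032 m and y of hanger1_eye in the frame of hook3 between -0.012 and 0.012 m and z of hanger1_eye in the frame of hook3 between -0.017 and -0.002 m) or (x of hanger1_eye in the frame of hook4 between -0.004 and 0.032 m and y of hanger1_eye in the frame of hook4 between -0.012 and 0.012 m and z of hanger1_eye in the frame of hook4 between -0.017 and -0.002 m)) and angle between each of hanger1, hanger2, hanger3, hanger4's own x axis and vertical below 0.4 rad and ((x of hanger2_eye in the frame of hook1 between -0.004 and 0.032 m and y of hanger2_eye in the frame of hook1 between -0.012 and 0.012 m and z of hanger2_eye in the frame of hook1 between -0.017 and -0.002 m) or (x of hanger2_eye in the frame of hook2 between -0.004 and 0.032 m and y of hanger2_eye in the frame of hook2 between -0.012 and 0.012 m and z of hanger2_eye in the frame of hook2 between -0.017 and -0.002 m) or (x of hanger2_eye in the frame of hook3 between -0.004 and 0.032 m and y of hanger2_eye in the frame of hook3 between -0.012 and 0.012 m and z of hanger2_eye in the frame of hook3 between -0.017 and -0.002 m) or (x of hanger2_eye in the frame of hook4 between -0.004 and 0.032 m and y of hanger2_eye in the frame of hook4 between -0.012 and 0.012 m and z of hanger2_eye in the frame of hook4 between -0.017 and -0.002 m)) and ((x of hanger3_eye in the frame of hook1 between -0.004 and 0.032 m and y of hanger3_eye in the frame of hook1 between -0.012 and 0.012 m and z of hanger3_eye in the frame of hook1 between -0.017 and -0.002 m) or (x of hanger3_eye in the frame of hook2 between -0.004 and 0.032 m and y of hanger3_eye in the frame of hook2 between -0.012 and 0.012 m and z of hanger3_eye in the frame of hook2 between -0.017 and -0.002 m) or (x of hanger3_eye in the frame of hook3 between -0.004 and 0.032 m and y of hanger3_eye in the frame of hook3 between -0.012 and 0.012 m and z of hanger3_eye in the frame of hook3 between -0.017 and -0.002 m) or (x of hanger3_eye in the frame of hook4 between -0.004 and 0.032 m and y of hanger3_eye in the frame of hook4 between -0.012 and 0.012 m and z of hanger3_eye in the frame of hook4 between -0.017 and -0.002 m)) and ((x of hanger4_eye in the frame of hook1 between -0.004 and 0.032 m and y of hanger4_eye in the frame of hook1 between -0.012 and 0.012 m and z of hanger4_eye in the frame of hook1 between -0.017 and -0.002 m) or (x of hanger4_eye in the frame of hook2 between -0.004 and 0.032 m and y of hanger4_eye in the frame of hook2 between -0.012 and 0.012 m and z of hanger4_eye in the frame of hook2 between -0.017 and -0.002 m) or (x of hanger4_eye in the frame of hook3 between -0.004 and 0.032 m and y of hanger4_eye in the frame of hook3 between -0.012 and 0.012 m and z of hanger4_eye in the frame of hook3 between -0.017 and -0.002 m) or (x of hanger4_eye in the frame of hook4 between -0.004 and 0.032 m and y of hanger4_eye in the frame of hook4 between -0.012 and 0.012 m and z of hanger4_eye in the frame of hook4 between -0.017 and -0.002 m)) and distance between hanger1_eye and hanger2_eye above 0.04 m and distance between each of hanger1_eye, hanger2_eye and hanger3_eye above 0.04 m and distance between each of hanger1_eye, hanger2_eye, hanger3_eye and hanger4_eye above 0.04 m and linear speed of each of hanger1, hanger2, hanger3, hanger4 below 0.06 m/s), for 0.3 s.
2. the lever is at its stop (value of joint start_lever above 1.12 rad), for 0.05 s.
3. the lever has sprung back (value of joint start_lever below 0.12 rad), for 0.1 s.
4. the lever is at its stop a second time (value of joint start_lever above 1.12 rad), for 0.05 s.
5. the lever has sprung back again (value of joint start_lever below 0.12 rad), for 0.2 s.
At the end, for the whole second after the job is handed in: Every hanger present hangs by its eye on a hook, one to a hook, stem within 0.4 rad of vertical and slower than 60 mm/s; the lever is back within 0.12 rad of rest; the timer stands upright (within 0.15 rad) and still (all of step 1 and value of joint start_lever below 0.12 rad and angle between timer's own z axis and vertical below 0.15 rad and linear speed of timer below 0.03 m/s); the robot touches nothing.
It fails at once if the hand or arm touches the hatch frame with more than 1 N (contact force between any of the fingers, the arm and frame above 1 N).
It fails at once if the lever is swung beyond half way while a hanger is not on a hook (value of joint start_lever above 0.7 rad and ((distance between hanger1_eye and hook1 above 0.045 m and distance between hanger1_eye and hook2 above 0.045 m and distance between hanger1_eye and hook3 above 0.045 m and distance between hanger1_eye and hook4 above 0.045 m) or (distance between hanger2_eye and hook1 above 0.045 m and distance between hanger2_eye and hook2 above 0.045 m and distance between hanger2_eye and hook3 above 0.045 m and distance between hanger2_eye and hook4 above 0.045 m) or (distance between hanger3_eye and hook1 above 0.045 m and distance between hanger3_eye and hook2 above 0.045 m and distance between hanger3_eye and hook3 above 0.045 m and distance between hanger3_eye and hook4 above 0.045 m) or (distance between hanger4_eye and hook1 above 0.045 m and distance between hanger4_eye and hook2 above 0.045 m and distance between hanger4_eye and hook3 above 0.045 m and distance between hanger4_eye and hook4 above 0.045 m))).
It fails at once if a bystander is shifted by more than 40 mm (distance of any of spool, jar, mug, screwdriver, hammer, bowl, weight from where it was at the start of the episode above 0.04 m).
Of hanger1, hanger2, hanger3, hanger4 only 3 to 4 are there at a start; the rules pass over those that are not, and their reading is None.
At some moment in a run one of timer may be knocked a few centimetres aside while the robot is not near it.
Once in a run the grip may slacken for a moment while it holds something.
It also fails if it takes over 210 s, if anything falls off the work surface, if the arm or the gripper's body presses on something with over 40 N, if the wrist force passes 120 N, or if a joint passes its speed limit or range.

## Working session

There is one attempt and no reset: what is moved stays moved. The work goes in short steps, Python scripts to look and compute and a tool call to move; the robot and the scene stay as the last step left them, time stands still between calls to the robot, and variables do not carry over. Pictures are saved under pics/ and viewed, at most 14 in all, crops included, and the job is handed in when it is done.

Besides the shell and the picture viewer there is one more tool, called after "Emit:" by a JSON object that holds its "api" and its "payload". drive_tool: Moves the arm, as the interface text tells. Its arguments: {"type":"object","properties":{"commands":{"type":"array"},"newtons":{"type":"number"}},"required":["commands"]}

```bash
ls; mkdir -p pics; python3 - <<'E'
from cell import readout,cams
import cv2
print(readout.observe())
for n in("scene","side","wrist"):
    cv2.imwrite(f"pics/{n}0.png",cams.get_image(n)); i=cams.camera_info(n); print(n,i)
a=[cv2.resize(cv2.imread(f"pics/{n}0.png"),(800,600),interpolation=2) for n in("scene","side")]
for n,x in zip(("scene","side"),a): cv2.imwrite(f"pics/{n}0b.png",x)
E
```

```text
pics
{'clock': 0.0, 'joints': array([-1.30062215,  0.43520395,  0.02500177,  1.57409069, -0.01159358,
        1.13399086, -0.07509538]), 'dq': array([ 9.34752598e-04,  5.30375097e-04, -1.01350883e-03,  3.53440790e-04,
       -6.54666270e-04,  9.39444287e-05,  5.49021111e-05]), 'joint_efforts': array([-7.11962894e-04, -6.67855024e+01,  9.84521583e-01, -3.14455104e+01,
       -6.08005025e-02,  4.30322159e-02,  1.51814506e-04]), 'position': array([0.22751213, 0.58157775, 0.22595961]), 'ee_rot': array([-5.82280237e-01, -3.08702648e+00,  2.42276578e-03]), 'force': array([ 0.75954855, -0.16989134, -0.63743392]), 'ft_torque': array([-0.02914922,  0.06836762, -0.00814263]), 'gripper_force': 0.0, 'width': 0.9965273401610015}
scene {'camera_matrix': array([[445.49051311,   0.        , 264.2422651 ],
       [  0.        , 445.49051311, 200.78847209],
       [  0.        ,   0.        ,   1.        ]]), 'k1': -0.17369421707379598, 'R': array([[-0.86858079,  0.49541697,  0.01137674],
       [ 0.3990557 ,  0.71287994, -0.57667734],
       [-0.29380599, -0.49635091, -0.81689278]]), 't': array([ 0.4
[... 157 characters left out ...]
56],
       [  0.        ,   0.        ,   1.        ]]), 'k1': -0.03507946774496141, 'R': array([[ 0.76496379, -0.64401356, -0.00877174],
       [-0.3156465 , -0.36298604, -0.87670315],
       [ 0.5614247 ,  0.67341493, -0.48095181]]), 't': array([-0.36874669,  0.29539426,  1.05071137])}
wrist {'camera_matrix': array([[291.20379719,   0.        , 256.95586223],
       [  0.        , 291.20379719, 189.06023986],
       [  0.        ,   0.        ,   1.        ]]), 'k1': -0.06242463740012822, 'R': array([[ 0.36430077,  0.9312799 , -0.0016405 ],
       [ 0.89263699, -0.34868106,  0.28569341],
       [ 0.26548852, -0.1055427 , -0.95831967]]), 't': array([-0.6227343 , -0.03722158,  0.39075479])}
```

View pics/scene0b.png

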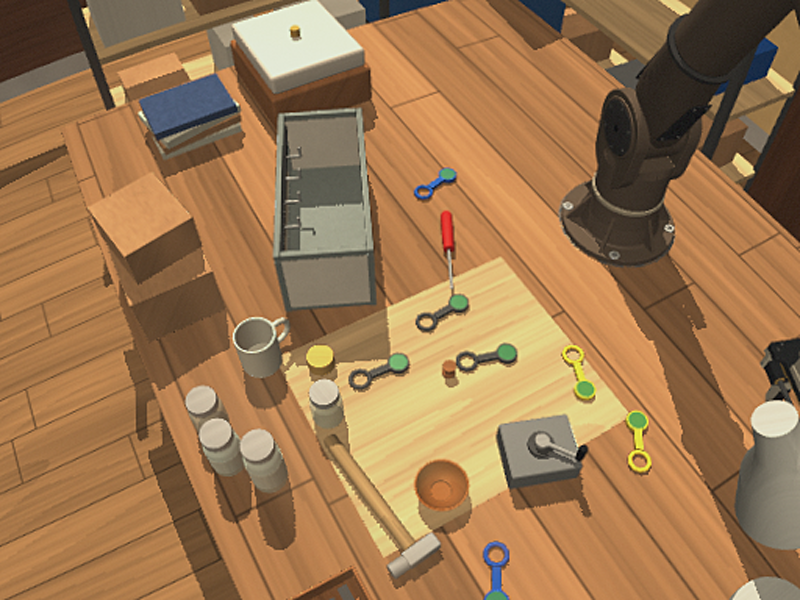

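View pics/side0b.png

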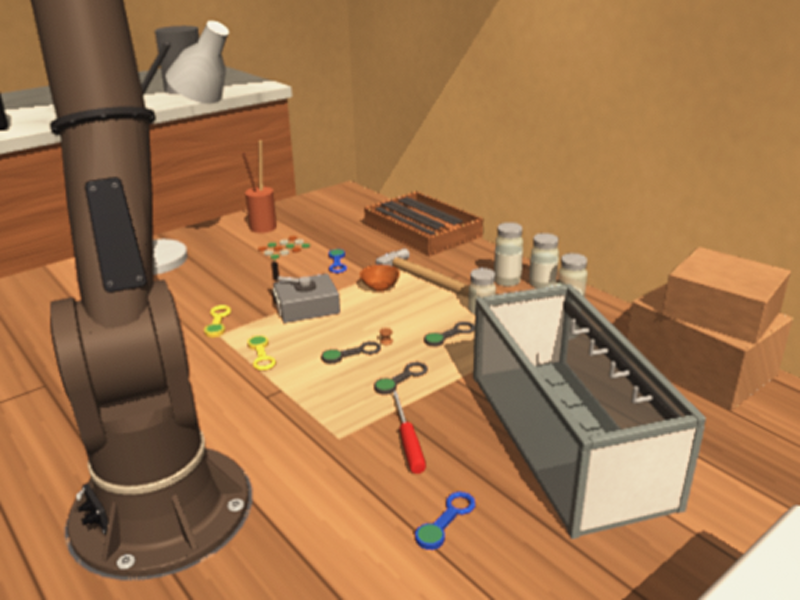

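The scene picture shows three dark hangers, A with its eye at (428,322), B at (360,380) and C at (467,361), in 800x600 pixels. The timer is at (540,450) and the open cabinet is at about (325,205), with its hooks near x=295. The blue and yellow ones are look-alikes.

```bash
cat >h.py <<'E'
import numpy as np,cv2
from scipy.spatial.transform import Rotation as Ro
from cell import readout,cams
def ray(info,u,v):
    K=info["camera_matrix"];p=cv2.undistortPoints(np.array([[[u,v]]],float),K,np.array([info["k1"],0,0,0.])).ravel()
    R=info["R"];return -R.T@info["t"],R.T@np.array([p[0],p[1],1])
def onz(info,u,v,z):
    c,d=ray(info,u,v);return c+d*(z-c[2])/d[2]
def proj(info,X):
    p,_=cv2.projectPoints(np.atleast_2d(X).astype(float),cv2.Rodrigues(info["R"])[0],info["t"],info["camera_matrix"],np.array([info["k1"],0,0,0.]));return p[:,0]
def tool(): 
    s=readout.observe();return s["position"],Ro.from_rotvec(s["ee_rot"])
E
python3 - <<'E'
from h import *
np.set_printoptions(precision=4,suppress=True)
S=cams.camera_info("scene");D=cams.camera_info("side");k=.64
P=lambda u,v,z:onz(S,u*k,v*k,z)
Q=lambda u,v,z:onz(D,u*k,v*k,z)
for n,e,d in(("A",(428,322),(459,303)),("B",(360,380),(398,363)),("C",(467,361),(507,353))):
    a,b=P(*e,.005),P(*d,.005);print(n,a,b,np.linalg.norm(a-b),np.degrees(np.arctan2(*(a-b)[[1,0]])))
print("side A",Q(416,370,.005),Q(387,385,.005),"B",Q(462,330,.005),Q(434,338,.005),"C",Q(370,348,.005),Q(332,355,.005))
print("cab scene",[P(*p,.165) for p in((280,110),(361,110),(375,247),(275,257))])
print("cab side",[Q(*p,.165) for p in((477,300),(568,288),(703,418),(578,440))])
print("post",P(582,453,.099),Q(275,265,.099),"pivot",P(540,440,.055),Q(308,283,.055))
print("timer top",[P(*p,.05) for p in((498,428),(572,416),(582,470),(510,486))])
print("spool",P(449,362,.026),"mug",P(258,333,.085), "jar",P(324,390,.085))
E
```

```text
A [0.4951 0.0326 0.005 ] [0.4202 0.0235 0.005 ] 0.07543767123788785 6.957908890149827
B [0.6652 0.0819 0.005 ] [0.5885 0.0841 0.005 ] 0.07668196742128942 -1.5939066387738845
C [0.4767 0.1421 0.005 ] [0.403  0.1639 0.005 ] 0.07688567793941856 -16.491592924462893
side A [0.4942 0.0241 0.005 ] [0.4257 0.0215 0.005 ] B [0.6526 0.0723 0.005 ] [0.5911 0.0858 0.005 ] C [0.4756 0.1381 0.005 ] [0.4071 0.1651 0.005 ]
cab scene [array([ 0.5521, -0.4927,  0.165 ]), array([ 0.4044, -0.4068,  0.165 ]), array([ 0.5552, -0.0571,  0.165 ]), array([ 0.7173, -0.1225,  0.165 ])]
cab side [array([ 0.5541, -0.0657,  0.165 ]), array([ 0.7018, -0.1373,  0.165 ]), array([ 0.554 , -0.4866,  0.165 ]), array([ 0.3973, -0.4087,  0.165 ])]
post [0.4461 0.4182 0.099 ] [0.4319 0.3971 0.099 ] pivot [0.4724 0.3533 0.055 ] [0.4829 0.3592 0.055 ]
timer top [array([0.5185, 0.2989, 0.05  ]), array([0.3975, 0.343 , 0.05  ]), array([0.4417, 0.4302, 0.05  ]), array([0.5579, 0.3935, 0.05  ])]
spool [0.5141 0.138  0.026 ] mug [ 0.7954 -0.0456  0.085 ] jar [0.7431 0.1126 0.085 ]
```

```bash
cat >>h.py <<'E'
def plan(xy,z,yaw):
    """rows' numbers to bring TCP to xy,z tool-down with tool y at yaw deg (world)"""
    p,R=tool(); y=np.radians(yaw)
    ty=np.array([np.cos(y),np.sin(y),0]);tz=np.array([0,0,-1.]);tx=np.cross(ty,tz)
    T=Ro.from_matrix(np.c_[tx,ty,tz])
    turn=(R.inv()*T).as_rotvec();sh=R.inv().apply(np.array([*xy,z])-p)*100
    print("turn",turn.round(3),"shift cm",sh.round(2),"rows",int(np.ceil(max(np.linalg.norm(sh)/4.1,np.degrees(np.linalg.norm(turn))/7))))
E
python3 - <<'E'
from h import *
np.set_printoptions(precision=4,suppress=True)
p,R=tool();print(p,R.as_matrix())
W=cams.camera_info("wrist");c=-W["R"].T@W["t"]
print("cam in tool",R.inv().apply(c-p),"fwd in tool",R.inv().apply(W["R"][2]))
plan((.47,.06),.32,68.6)
plan((.50,-.27),.40,66.5)
E
```

```text
[0.2276 0.5817 0.2261] [[-0.9313  0.3643 -0.0003]
 [ 0.3643  0.9313 -0.0011]
 [-0.0001 -0.0012 -1.    ]]
cam in tool [ 0.076  -0.0014 -0.1579] fwd in tool [-0.2856 -0.0004  0.9584]
turn [-0.001  0.     0.001] shift cm [-41.58 -39.76  -9.33] rows 15
turn [-0.001  0.     0.037] shift cm [-56.4  -69.41 -17.3 ] rows 23
```

Emit:
{"api": "drive_tool", "payload": {"commands": [[[0, 0, 0], [-41.6, -39.8, -9.3], 0], [[0, 0, 0], [-41.6, -39.8, -9.3], 0], [[0, 0, 0], [-41.6, -39.8, -9.3], 0], [[0, 0, 0], [-41.6, -39.8, -9.3], 0], [[0, 0, 0], [-41.6, -39.8, -9.3], 0], [[0, 0, 0], [-41.6, -39.8, -9.3], 0], [[0, 0, 0], [-41.6, -39.8, -9.3], 0], [[0, 0, 0], [-41.6, -39.8, -9.3], 0], [[0, 0, 0], [-41.6, -39.8, -9.3], 0], [[0, 0, 0], [-41.6, -39.8, -9.3], 0], [[0, 0, 0], [-41.6, -39.8, -9.3], 0], [[0, 0, 0], [-41.6, -39.8, -9.3], 0], [[0, 0, 0], [-41.6, -39.8, -9.3], 0], [[0, 0, 0], [-41.6, -39.8, -9.3], 0], [[0, 0, 0], [-41.6, -39.8, -9.3], 0], [[0, 0, 0], [-41.6, -39.8, -9.3], 0], [[0, 0, 0], [-41.6, -39.8, -9.3], 0], [[0, 0, 0], [-41.6, -39.8, -9.3], 0]]}}

```text
clock: 1.65
position: [0.4694, 0.0613, 0.3193]
ee_rot: [-0.579, -3.087, -0.0]
force: [-0.2, 1.3, -0.1]
width: 0.506
gripper_force: 0.0
```

```bash
python3 - <<'E'
from h import *
import pickle
p,R=tool();print(p,R.as_rotvec())
W=cams.camera_info("wrist");im=cams.get_image("wrist");pickle.dump(W,open("w1.pkl","wb"))
cv2.imwrite("pics/w1raw.png",im);cv2.imwrite("pics/w1.png",cv2.resize(im,(800,600),interpolation=2))
plan((.49,-.245),.40,66.5)
E
```

```text
[0.46941245 0.06128562 0.31930747] [-5.78778786e-01 -3.08674294e+00 -9.74319477e-05]
turn [-0.    -0.001  0.04 ] shift cm [-12.99 -27.82  -8.07] rows 8
```

View pics/w1.png

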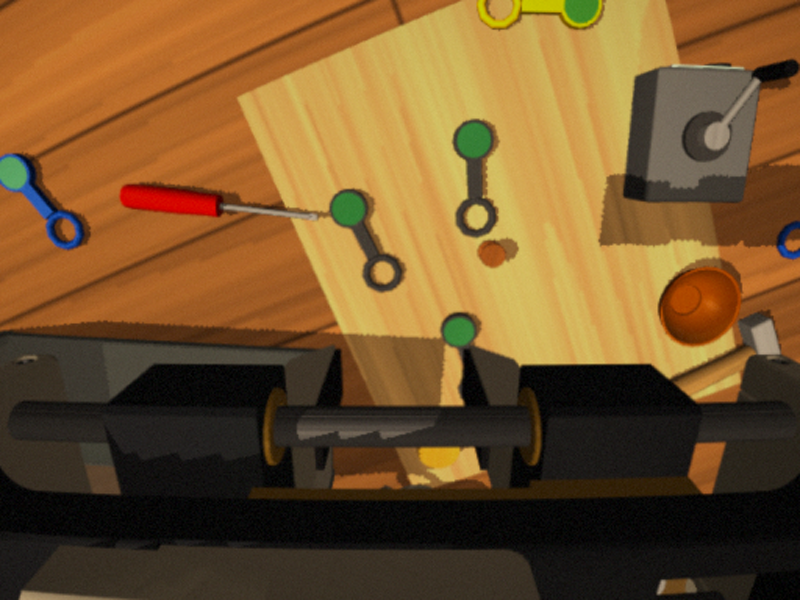

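The wrist view shows A with its eye at (382,272) and disc at (349,209), and C with its eye at (476,216) and disc at (474,139). The gripper body hides the lower half. Next I'll look at the hooks from behind the cabinet.

```bash
python3 - <<'E'
from h import *
import pickle
np.set_printoptions(precision=4,suppress=True)
W=pickle.load(open("w1.pkl","rb"));k=.64
for n,e,d in(("A",(382,272),(349,209)),("C",(476,216),(474,139))):
    a,b=[onz(W,u*k,v*k,.005) for u,v in(e,d)];print(n,a,b,np.linalg.norm(a-b),np.degrees(np.arctan2(*(a-b)[[1,0]])),"stem",b+(a-b)*36/76)
print("Bdisc",onz(W,459*k,330*k,.005))
plan((.69,-.33),.36,66.5)
E
```

```text
A [0.4971 0.0264 0.005 ] [0.423  0.0196 0.005 ] 0.0744208305534561 5.231181978516746 stem [0.4581 0.0228 0.005 ]
C [0.477  0.1391 0.005 ] [0.4042 0.1619 0.005 ] 0.07624798995231041 -17.383415995606835 stem [0.4387 0.1511 0.005 ]
Bdisc [0.5893 0.0813 0.005 ]
turn [-0.    -0.001  0.04 ] shift cm [-34.72 -28.5   -4.09] rows 12
```

Emit:
{"api": "drive_tool", "payload": {"commands": [[[0, 0, 0.04], [-34.7, -28.5, -4.1], 0], [[0, 0, 0.04], [-34.7, -28.5, -4.1], 0], [[0, 0, 0.04], [-34.7, -28.5, -4.1], 0], [[0, 0, 0.04], [-34.7, -28.5, -4.1], 0], [[0, 0, 0.04], [-34.7, -28.5, -4.1], 0], [[0, 0, 0.04], [-34.7, -28.5, -4.1], 0], [[0, 0, 0.04], [-34.7, -28.5, -4.1], 0], [[0, 0, 0.04], [-34.7, -28.5, -4.1], 0], [[0, 0, 0.04], [-34.7, -28.5, -4.1], 0], [[0, 0, 0.04], [-34.7, -28.5, -4.1], 0], [[0, 0, 0.04], [-34.7, -28.5, -4.1], 0], [[0, 0, 0.04], [-34.7, -28.5, -4.1], 0], [[0, 0, 0.04], [-34.7, -28.5, -4.1], 0], [[0, 0, 0.04], [-34.7, -28.5, -4.1], 0], [[0, 0, 0.04], [-34.7, -28.5, -4.1], 0]]}}

```text
clock: 2.95
position: [0.6899, -0.3296, 0.3611]
ee_rot: [0.64, 3.075, 0.002]
force: [-0.5, 0.3, 0.7]
width: 0.505
gripper_force: 0.0
```

```bash
python3 - <<'E'
from h import *
import pickle
p,R=tool();print(p,R.as_rotvec())
W=cams.camera_info("wrist");im=cams.get_image("wrist");pickle.dump(W,open("w2.pkl","wb"))
cv2.imwrite("pics/w2raw.png",im);cv2.imwrite("pics/w2.png",cv2.resize(im,(800,600),interpolation=2))
E
```

```text
[ 0.68986793 -0.32960847  0.36105335] [6.40049190e-01 3.07533439e+00 2.24937715e-03]
```

View pics/w2.png

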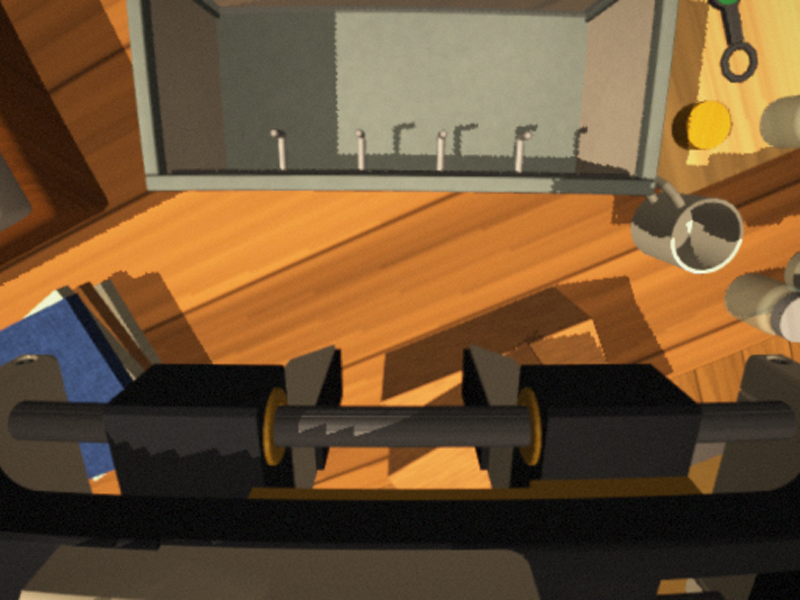

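The hook tips are at (275,132), (359,132), (441,132) and (526,134). B's eye is at (739,62).

```bash
python3 - <<'E'
from h import *
import pickle
np.set_printoptions(precision=4,suppress=True)
W=pickle.load(open("w2.pkl","rb"));k=.64
T=np.array([onz(W,u*k,v*k,.155) for u,v in((275,132),(359,132),(441,132),(526,134))]);print(T,np.linalg.norm(np.diff(T,axis=0),axis=1))
d=T[3]-T[0];print("y yaw",np.degrees(np.arctan2(d[1],d[0])))
f=[onz(W,u*k,v*k,.165) for u,v in((148,190),(656,193))];print("back edge",f,np.degrees(np.arctan2(*(f[1]-f[0])[[1,0]])))
e=onz(W,739*k,62*k,.005);print("Beye",e)
S=cams.camera_info("scene");D=cams.camera_info("side")
print("scene proj",proj(S,T)/k,"side",proj(D,T)/k)
plan((.458,.022),.12,95)
E
```

```text
[[ 0.5614 -0.3803  0.155 ]
 [ 0.5875 -0.3216  0.155 ]
 [ 0.6124 -0.2645  0.155 ]
 [ 0.6392 -0.2052  0.155 ]] [0.0642 0.0623 0.0651]
y yaw 66.0467608946628
back edge [array([ 0.5596, -0.4889,  0.165 ]), array([ 0.7193, -0.1277,  0.165 ])] 66.15255431870443
Beye [0.6649 0.0763 0.005 ]
scene proj [[297.7821 145.5746]
 [297.5928 167.2315]
 [297.7081 189.5597]
 [297.3832 214.4261]] side [[636.8363 386.1566]
 [614.0991 361.887 ]
 [593.7482 340.5479]
 [574.8777 320.1408]]
turn [ 0.001  0.001 -0.498] shift cm [35.29 22.96 24.16] rows 12
```

Emit:
{"api": "drive_tool", "payload": {"commands": [[[0, 0, -0.5], [35.3, 23.0, 6], 0], [[0, 0, -0.5], [35.3, 23.0, 6], 0], [[0, 0, -0.5], [35.3, 23.0, 6], 0], [[0, 0, -0.5], [35.3, 23.0, 6], 0], [[0, 0, -0.5], [35.3, 23.0, 6], 0], [[0, 0, -0.5], [35.3, 23.0, 6], 0], [[0, 0, -0.5], [35.3, 23.0, 6], 0], [[0, 0, -0.5], [35.3, 23.0, 6], 0], [[0, 0, -0.5], [35.3, 23.0, 6], 0], [[0, 0, -0.5], [35.3, 23.0, 6], 0], [[0, 0, -0.5], [35.3, 23.0, 6], 0], [[0, 0, -0.5], [35.3, 23.0, 24], 0], [[0, 0, -0.5], [35.3, 23.0, 24], 0], [[0, 0, -0.5], [35.3, 23.0, 24], 0], [[0, 0, -0.5], [35.3, 23.0, 30], 0], [[0, 0, -0.5], [35.3, 23.0, 30], 0], [[0, 0, -0.5], [35.3, 23.0, 30], 0], [[0, 0, -0.5], [35.3, 23.0, 30], 0]]}}

```text
clock: 4.5
position: [0.4543, 0.0209, 0.0568]
ee_rot: [0.14, -3.131, 0.001]
force: [-1.1, -1.0, -0.0]
width: 0.499
gripper_force: 0.0
```

```bash
python3 - <<'E'
from h import *
print(tool()[0])
im=cams.get_image("wrist");cv2.imwrite("pics/w3.png",im)
plan((.458,.0228),.003,95.2)
E
```

```text
[0.45431645 0.02087285 0.05675888]
turn [-0.    -0.005 -0.002] shift cm [-0.26  0.19  5.64] rows 2
```

View pics/w3.png

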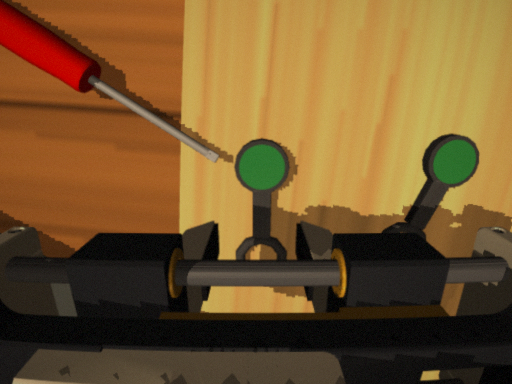

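Emit:
{"api": "drive_tool", "payload": {"commands": [[[0, -0.005, 0], [-0.3, 0.2, 3], 0], [[0, -0.005, 0], [-0.3, 0.2, 5.5], 0], [[0, -0.005, 0], [-0.3, 0.2, 5.5], 0], [[0, -0.005, 0], [-0.3, 0.2, 5.5], 0]]}}

```text
clock: 4.88
position: [0.4616, 0.023, 0.0074]
ee_rot: [-0.137, 3.133, 0.001]
force: [-0.0, -0.7, -0.2]
width: 0.494
gripper_force: 0.0
```

Emit:
{"api": "drive_tool", "payload": {"commands": [[[0, 0, 0], [0, 0, 0], -1], [[0, 0, 0], [0, 0, 0], -1], [[0, 0, 0], [0, 0, 0], -1], [[0, 0, 0], [0, 0, 0], -1], [[0, 0, 0], [0, 0, 0], -1], [[0, 0, 0], [0, 0, 0], -1], [[0, 0, 0], [0, 0, 0], -1], [[0, 0, 0], [0, 0, 0], -1]], "newtons": 40}}

```text
clock: 5.55
position: [0.4615, 0.0227, 0.0062]
ee_rot: [-0.137, 3.133, 0.001]
force: [-2.5, -0.4, 8.9]
width: 0.141
gripper_force: 40.0
```

```bash
python3 - <<'E'
from h import *
p,R=tool();print(p,R.as_rotvec())
plan((.5503,-.3064),.235,66.1)
E
```

```text
[0.46148399 0.02274835 0.0062044 ] [-1.36650034e-01  3.13300998e+00  8.43624434e-04]
turn [0.002 0.005 0.504] shift cm [ -6.11 -33.56 -22.86] rows 11
```

Emit:
{"api": "drive_tool", "payload": {"commands": [[[0, 0, 0], [0, 0, 0], -0.5], [[0, 0, 0], [0, 0, 0], -0.5], [[0, 0, 0], [0, 0, 0.1], -0.5], [[0, 0, 0], [0, 0, 0.1], -0.5], [[0, 0, 0], [0, 0, 0.1], -0.5], [[0, 0, 0], [0, 0, 0.1], -0.5], [[0, 0, 0], [0, 0, 0.1], -0.5], [[0, 0, 0], [0, 0, 0.1], -0.5]]}}

```text
clock: 6.22
position: [0.4612, 0.0226, 0.0047]
ee_rot: [-0.137, 3.134, 0.0]
force: [1.0, 0.2, 0.7]
width: 0.249
gripper_force: 0.0
```

Emit:
{"api": "drive_tool", "payload": {"commands": [[[0, 0, 0], [0, 0, 0.3], -0.5], [[0, 0, 0], [0, 0, 0.3], -0.5], [[0, 0, 0], [0, 0, 0.3], -0.5], [[0, 0, 0], [0, 0, 0.3], -1], [[0, 0, 0], [0, 0, 0.3], -1], [[0, 0, 0], [0, 0, 0.3], -1], [[0, 0, 0], [0, 0, 0.3], -1], [[0, 0, 0], [0, 0, 0.3], -1]]}}

```text
clock: 6.88
position: [0.4612, 0.0226, 0.0017]
ee_rot: [-0.137, 3.134, 0.0]
force: [0.1, -0.4, -0.7]
width: 0.148
gripper_force: 40.0
```

```bash
python3 - <<'E'
from h import *
p,R=tool();print(p,R.as_rotvec())
plan((.5503,-.3064),.235,66.1)
E
```

```text
[0.46120013 0.02263973 0.00174044] [-1.36667697e-01  3.13356308e+00  4.02085778e-04]
turn [0.001 0.005 0.504] shift cm [ -6.13 -33.55 -23.3 ] rows 11
```

Emit:
{"api": "drive_tool", "payload": {"commands": [[[0, 0, 0], [0, 0, -8], -1], [[0, 0, 0], [0, 0, -16], -1], [[0, 0, 0], [0, 0, -21], -1], [[0, 0, 0], [0, 0, -22], -1], [[0, 0, 0], [0, 0, -23], -1], [[0, 0.005, 0.504], [-6.4, -33.7, -23.3], -1], [[0, 0.005, 0.504], [-6.4, -33.7, -23.3], -1], [[0, 0.005, 0.504], [-6.4, -33.7, -23.3], -1], [[0, 0.005, 0.504], [-6.4, -33.7, -23.3], -1], [[0, 0.005, 0.504], [-6.4, -33.7, -23.3], -1], [[0, 0.005, 0.504], [-6.4, -33.7, -23.3], -1], [[0, 0.005, 0.504], [-6.4, -33.7, -23.3], -1], [[0, 0.005, 0.504], [-6.4, -33.7, -23.3], -1], [[0, 0.005, 0.504], [-6.4, -33.7, -23.3], -1], [[0, 0.005, 0.504], [-6.4, -33.7, -23.3], -1], [[0, 0.005, 0.504], [-6.4, -33.7, -23.3], -1], [[0, 0.005, 0.504], [-6.4, -33.7, -23.3], -1]]}}

```text
clock: 8.3
position: [0.553, -0.3061, 0.2346]
ee_rot: [-0.648, -3.073, -0.004]
force: [-0.1, 0.9, -1.4]
width: 0.146
gripper_force: 40.0
```

```bash
cat >>h.py <<'E'
def eyecrop(name,tip,off):
    """side-by-side crops round the eye expected off m ahead of TCP; marks predicted eye and hook tip"""
    p,R=tool();e=p-off*R.as_matrix()[:,0]+[0,0,.003];out=[]
    for c in("scene","side"):
        i=cams.camera_info(c);im=cams.get_image(c);q=proj(i,[e,[*tip,.155]]).round().astype(int)
        u,v=q[0];u=max(u,40);v=max(v,40);cr=cv2.resize(im[v-40:v+40,u-40:u+40],(400,400),interpolation=1)
        for w,col in zip(q,((0,0,255),(255,0,255))): cv2.circle(cr,tuple(int(t) for t in (w-[u,v]+40)*5+2),3,col,-1)
        out.append(cr);print(c,"origin",u-40,v-40)
    cv2.imwrite(name,cv2.hconcat(out));print(p,e)
E
python3 - <<'E'
from h import *
eyecrop("pics/a1.png",(.5869,-.3226),.037)
plan((.5531,-.3076),.180,66.1)
E
```

```text
scene origin 148 46
side origin 357 160
[ 0.55302198 -0.30608778  0.2345633 ] [ 0.58686948 -0.32103246  0.2375032 ]
turn [ 0.002 -0.001  0.002] shift cm [-0.06 -0.2   5.49] rows 2
```

View pics/a1.png

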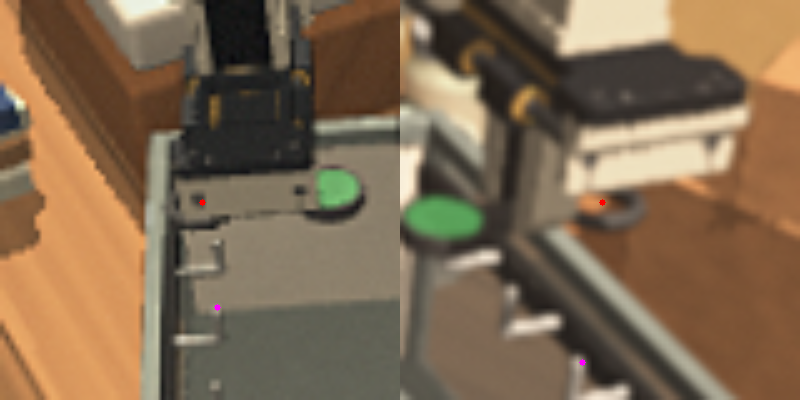

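The scene crop shows the hook tip at about (220,315) against the predicted (218,308). In the side crop, the ring centre is at about (612,207) against (603,203), and the tip at about (578,352) against (582,362). I'll triangulate from both views.

```bash
cat >>h.py <<'E'
def tri(obs):
    A=np.zeros((3,3));b=np.zeros(3)
    for i,u,v in obs:
        c,d=ray(i,u,v);d/=np.linalg.norm(d);M=np.eye(3)-np.outer(d,d);A+=M;b+=M@c
    return np.linalg.solve(A,b)
E
python3 - <<'E'
from h import *
import pickle
np.set_printoptions(precision=4,suppress=True)
S=cams.camera_info("scene");D=cams.camera_info("side");W=pickle.load(open("w2.pkl","rb"))
print("tip SD",tri([(S,191.6,108.6),(D,392.2,230)]),"all",tri([(S,191.6,108.6),(D,392.2,230),(W,359*.64,132*.64)]))
print("ring",onz(D,398.9,200.9,.2375))
E
```

```text
tip SD [ 0.5886 -0.3157  0.1551] all [ 0.5876 -0.3185  0.1549]
ring [ 0.5884 -0.325   0.2375]
```

Emit:
{"api": "drive_tool", "payload": {"commands": [[[0, 0, 0], [0, 0, 3], -1], [[0, 0, 0], [0, 0, 5], -1], [[0, 0, 0], [0, 0, 6.5], -1], [[0, 0, 0], [0, 0, 7.5], -1], [[0, 0, 0], [0, 0, 8.3], -1], [[0, 0, 0], [0, 0, 8.3], -1], [[0, 0, 0], [0, 0, 8.3], -1]]}}

```text
clock: 8.98
position: [0.5534, -0.3073, 0.1524]
ee_rot: [0.649, 3.074, 0.002]
force: [-0.3, -0.3, 0.4]
width: 0.145
gripper_force: 40.0
```

```bash
python3 - <<'E'
from h import *
print(readout.observe()["force"])
eyecrop("pics/a2.png",(.5871,-.3212),.038)
E
```

```text
[-0.25442096 -0.29407219  0.36391933]
scene origin 150 67
side origin 354 192
[ 0.55338242 -0.30726683  0.15244033] [ 0.58813587 -0.32263555  0.15543549]
```

View pics/a2.png

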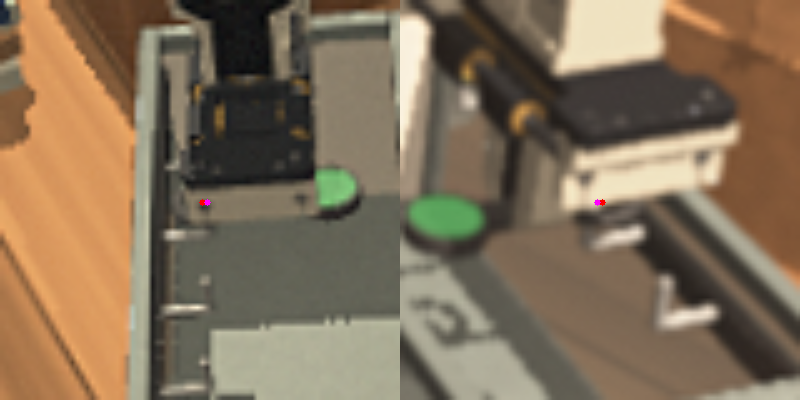

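Emit:
{"api": "drive_tool", "payload": {"commands": [[[0, 0, 0], [0, 0, 0.6], -1], [[0, 0, 0], [0, 0, 1.0], -1], [[0, 0, 0], [0, 0, 1.4], -1], [[0, 0, 0], [0, 0, 1.7], -1], [[0, 0, 0], [0, 0, 1.7], -1], [[0, 0, 0], [0, 0, 1.7], -1]]}}

```text
clock: 9.58
position: [0.553, -0.3075, 0.1348]
ee_rot: [-0.65, -3.073, -0.002]
force: [-0.1, -0.1, -1.0]
width: 0.146
gripper_force: 40.0
```

```bash
python3 - <<'E'
from h import *
print(readout.observe()["force"])
eyecrop("pics/a3.png",(.5871,-.3212),.038)
E
```

```text
[-0.08236556 -0.1494636  -0.95081242]
scene origin 151 71
side origin 353 198
[ 0.55298626 -0.30751043  0.13477107] [ 0.58772956 -0.32290203  0.13773653]
```

View pics/a3.png

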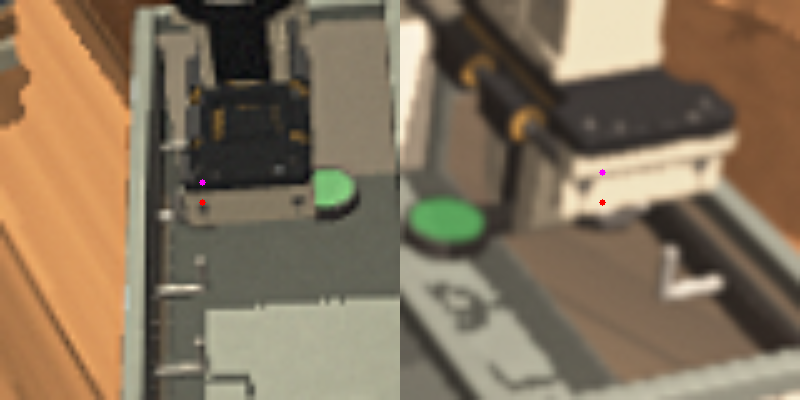

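Emit:
{"api": "drive_tool", "payload": {"commands": [[[0, 0, 0], [0, 0, 0.1], 0], [[0, 0, 0], [0, 0, 0.1], 0], [[0, 0, 0], [0, 0, 0.1], 0], [[0, 0, 0], [0, 0, 0.1], 0], [[0, 0, 0], [0, 0, 0.1], 0], [[0, 0, 0], [0, 0, 0.1], 0], [[0, 0, 0], [0, 0, 0.1], 0], [[0, 0, 0], [0, 0, 0.1], 0], [[0, 0, 0], [0, 0, -4], 0], [[0, 0, 0], [0, 0, -8], 0], [[0, 0, 0], [0, 0, -12], 0], [[0, 0, 0], [0, 0, -14], 0], [[0, 0, 0], [0, 0, -14], 0]]}}

```text
clock: 10.77
position: [0.5549, -0.3095, 0.2808]
ee_rot: [0.649, 3.065, -0.001]
force: [-0.2, -0.5, 0.2]
width: 0.496
gripper_force: 0.0
```

```bash
python3 - <<'E'
from h import *
print(tool()[0])
a=cams.get_image("scene")[50:210,140:300];b=cams.get_image("side")[150:350,280:480]
cv2.imwrite("pics/r1.png",cv2.hconcat([cv2.resize(a,(400,400)),cv2.resize(b,(400,400))]))
plan((.6265,.081),.27,86.5)
E
```

```text
[ 0.55494673 -0.309487    0.2808463 ]
turn [ 0.001  0.002 -0.356] shift cm [ 9.06 38.51  0.63] rows 10
```

View pics/r1.png

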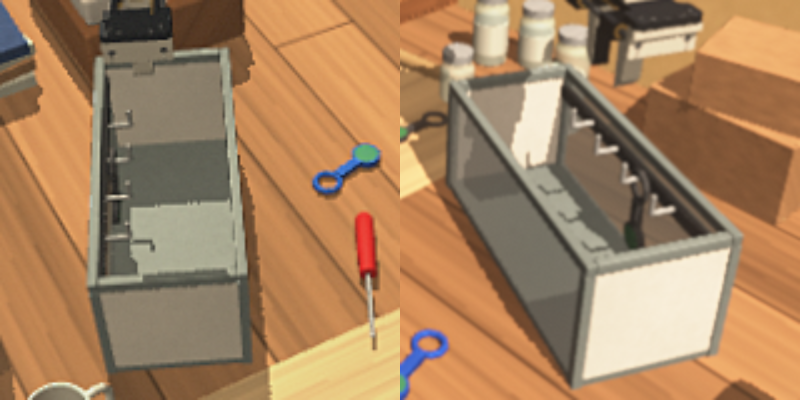

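Hanger A now hangs on hook 2, at (635,190) in the right half. B is next.

Emit:
{"api": "drive_tool", "payload": {"commands": [[[0, 0, -0.356], [9.2, 38.4, 0], 0], [[0, 0, -0.356], [9.2, 38.4, 0], 0], [[0, 0, -0.356], [9.2, 38.4, 0], 0], [[0, 0, -0.356], [9.2, 38.4, 0], 0], [[0, 0, -0.356], [9.2, 38.4, 0], 0], [[0, 0, -0.356], [9.2, 38.4, 0], 0], [[0, 0, -0.356], [9.2, 38.4, 0], 0], [[0, 0, -0.356], [9.2, 38.4, 0], 0], [[0, 0, -0.356], [9.2, 38.4, 0], 0], [[0, 0, -0.356], [9.2, 38.4, 0], 0], [[0, 0, -0.356], [9.2, 38.4, 6], 0], [[0, 0, -0.356], [9.2, 38.4, 12], 0], [[0, 0, -0.356], [9.2, 38.4, 18], 0], [[0, 0, -0.356], [9.2, 38.4, 22], 0], [[0, 0, -0.356], [9.2, 38.4, 22], 0], [[0, 0, -0.356], [9.2, 38.4, 22], 0], [[0, 0, -0.356], [9.2, 38.4, 22], 0], [[0, 0, -0.356], [9.2, 38.4, 22], 0], [[0, 0, -0.356], [9.2, 38.4, 22], 0]]}}

```text
clock: 12.45
position: [0.6261, 0.0809, 0.0578]
ee_rot: [0.096, 3.137, 0.003]
force: [0.6, -0.5, 1.2]
width: 0.499
gripper_force: 0.0
```

```bash
python3 - <<'E'
from h import *
print(tool()[0])
W=cams.camera_info("wrist");cv2.imwrite("pics/w4.png",cams.get_image("wrist"))
print("pred disc, stem",proj(W,[[.589,.082,.005],[.607,.0812,.01]]))
plan((.625,.0805),.002,86.4)
E
```

```text
[0.62612829 0.08092387 0.0577731 ]
pred disc, stem [[257.69748769 158.21860902]
 [258.11810501 183.75843969]]
turn [0.002 0.004 0.002] shift cm [ 0.15 -0.08  5.61] rows 2
```

View pics/w4.png

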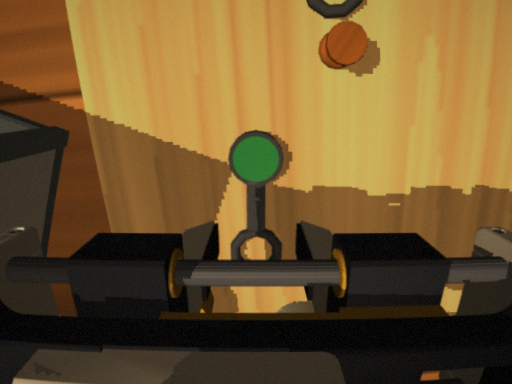

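B's disc is at (256,158), just as predicted.

Emit:
{"api": "drive_tool", "payload": {"commands": [[[0, 0.004, 0], [0.2, 0, 3], 0], [[0, 0.004, 0], [0.2, 0, 5.4], 0], [[0, 0.004, 0], [0.2, 0, 5.6], 0], [[0, 0.004, 0], [0.2, 0, 5.6], 0], [[0, 0.004, 0], [0.2, 0, 5.6], 0], [[0, 0.004, 0], [0.2, 0, 5.6], 0], [[0, 0.004, 0], [0.2, 0, 5.6], 0]]}}

```text
clock: 13.08
position: [0.6232, 0.0813, 0.0007]
ee_rot: [-0.095, -3.138, -0.003]
force: [0.4, -0.7, 0.0]
width: 0.499
gripper_force: 0.0
```

Emit:
{"api": "drive_tool", "payload": {"commands": [[[0, 0, 0], [0, 0, -0.1], -1], [[0, 0, 0], [0, 0, -0.1], -1], [[0, 0, 0], [0, 0, -0.1], -1], [[0, 0, 0], [0, 0, -0.1], -1], [[0, 0, 0], [0, 0, -0.1], -1], [[0, 0, 0], [0, 0, -0.1], -1], [[0, 0, 0], [0, 0, -0.1], -1]]}}

```text
clock: 13.67
position: [0.6225, 0.0811, 0.0005]
ee_rot: [-0.096, -3.136, -0.002]
force: [0.1, 0.0, 0.3]
width: 0.142
gripper_force: 40.0
```

```bash
python3 - <<'E'
from h import *
p,R=tool();print(p)
# hook4 tip (.6393,-.2035); hanger stem centre was (.625,.0805)
o=.665-p[0];print("eye offset",o)
plan((.6395-o*.914,-.2037+o*.406),.235,66.1)
E
```

```text
[6.22477366e-01 8.11221556e-02 4.95343659e-04]
eye offset 0.04252263363148934
turn [ 0.001 -0.004  0.356] shift cm [  0.65 -26.81 -23.48] rows 9
```

Emit:
{"api": "drive_tool", "payload": {"commands": [[[0, 0, 0], [0, 0, -8], -1], [[0, 0, 0], [0, 0, -16], -1], [[0, 0, 0], [0, 0, -21], -1], [[0, 0, 0], [0, 0, -23], -1], [[0, 0, 0], [0, 0, -23.5], -1], [[0, -0.004, 0.356], [0.65, -26.8, -23.5], -1], [[0, -0.004, 0.356], [0.65, -26.8, -23.5], -1], [[0, -0.004, 0.356], [0.65, -26.8, -23.5], -1], [[0, -0.004, 0.356], [0.65, -26.8, -23.5], -1], [[0, -0.004, 0.356], [0.65, -26.8, -23.5], -1], [[0, -0.004, 0.356], [0.65, -26.8, -23.5], -1], [[0, -0.004, 0.356], [0.65, -26.8, -23.5], -1], [[0, -0.004, 0.356], [0.65, -26.8, -23.5], -1], [[0, -0.004, 0.356], [0.65, -26.8, -23.5], -1], [[0, -0.004, 0.356], [0.65, -26.8, -23.5], -1], [[0, -0.004, 0.356], [0.65, -26.8, -23.5], -1]]}}

```text
clock: 15.0
position: [0.601, -0.1843, 0.2348]
ee_rot: [-0.646, -3.074, -0.002]
force: [-0.7, 0.7, -0.7]
width: 0.147
gripper_force: 40.0
```

```bash
python3 - <<'E'
from h import *
p,R=tool();print(p,readout.observe()["width"])
o=.0422
plan((.6395-o*.914,-.2037+o*.406),.155,66.1)
E
```

```text
[ 0.60096857 -0.18433794  0.23482287] 0.14714728947842465
turn [ 0.001 -0.001  0.003] shift cm [-0.1  -0.22  7.98] rows 2
```

Emit:
{"api": "drive_tool", "payload": {"commands": [[[0, 0, 0], [-0.1, -0.2, 3], -1], [[0, 0, 0], [-0.1, -0.2, 5], -1], [[0, 0, 0], [-0.1, -0.2, 6.5], -1], [[0, 0, 0], [-0.1, -0.2, 7.5], -1], [[0, 0, 0], [-0.1, -0.2, 8.0], -1], [[0, 0, 0], [-0.1, -0.2, 8.3], -1], [[0, 0, 0], [-0.1, -0.2, 8.3], -1]]}}

```text
clock: 15.58
position: [0.601, -0.1881, 0.1522]
ee_rot: [-0.649, -3.074, -0.001]
force: [0.3, -0.1, -0.5]
width: 0.148
gripper_force: 40.0
```

```bash
python3 - <<'E'
from h import *
eyecrop("pics/b2.png",(.6395,-.2037),.0422)
o=.0422
plan((.6395-o*.914,-.2037+o*.406),.1345,66.1)
E
```

```text
scene origin 150 97
side origin 328 165
[ 0.60098593 -0.18805694  0.15223153] [ 0.63958346 -0.20511773  0.15522188]
turn [0.001 0.001 0.001] shift cm [0.11 0.17 1.86] rows 1
```

View pics/b2.png

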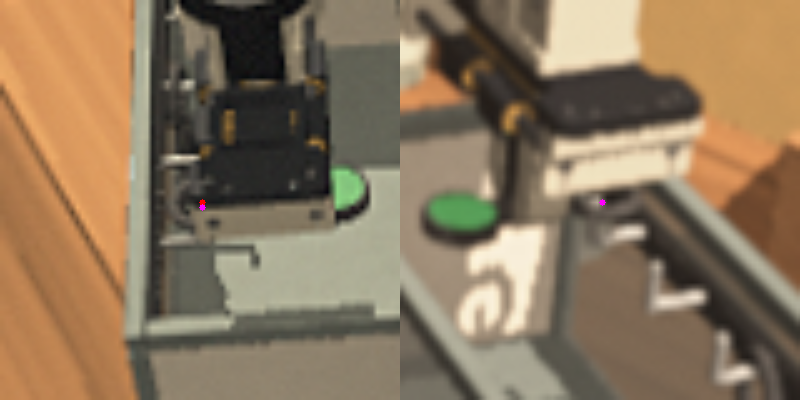

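B's eye is at (202,205) on the left and (603,203) on the right, right over the hook 4 tip, and no contact force shows.

Emit:
{"api": "drive_tool", "payload": {"commands": [[[0, 0, 0], [0.1, 0.1, 0.6], -1], [[0, 0, 0], [0.1, 0.1, 1.1], -1], [[0, 0, 0], [0.1, 0.1, 1.5], -1], [[0, 0, 0], [0.1, 0.1, 1.8], -1], [[0, 0, 0], [0.1, 0.1, 1.8], -1], [[0, 0, 0], [0.1, 0.1, 1.8], -1]]}}

```text
clock: 16.18
position: [0.6001, -0.1872, 0.134]
ee_rot: [-0.65, -3.073, -0.001]
force: [-0.0, 0.2, -0.6]
width: 0.147
gripper_force: 40.0
```

Emit:
{"api": "drive_tool", "payload": {"commands": [[[0, 0, 0], [0, 0, 0], 0], [[0, 0, 0], [0, 0, 0], 0], [[0, 0, 0], [0, 0, 0], 0], [[0, 0, 0], [0, 0, 0], 0], [[0, 0, 0], [0, 0, 0], 0], [[0, 0, 0], [0, 0, 0], 0], [[0, 0, 0], [0, 0, 0], 0], [[0, 0, 0], [0, 0, -4], 0], [[0, 0, 0], [0, 0, -8], 0], [[0, 0, 0], [0, 0, -12], 0], [[0, 0, 0], [0, 0, -14], 0], [[0, 0, 0], [0, 0, -14], 0]]}}

```text
clock: 17.18
position: [0.6024, -0.1886, 0.28]
ee_rot: [0.649, 3.065, 0.001]
force: [-0.2, 0.3, 0.2]
width: 0.498
gripper_force: 0.0
```

```bash
python3 - <<'E'
from h import *
print(tool()[0])
plan((.4387,.1511),.06,72.8)
E
```

```text
[ 0.60242207 -0.18855916  0.28001288]
turn [ 0.002  0.008 -0.117] shift cm [28.91 24.37 21.82] rows 11
```

Emit:
{"api": "drive_tool", "payload": {"commands": [[[0, 0, -0.117], [28.9, 24.4, 0], 0], [[0, 0, -0.117], [28.9, 24.4, 0], 0], [[0, 0, -0.117], [28.9, 24.4, 0], 0], [[0, 0, -0.117], [28.9, 24.4, 0], 0], [[0, 0, -0.117], [28.9, 24.4, 0], 0], [[0, 0, -0.117], [28.9, 24.4, 0], 0], [[0, 0, -0.117], [28.9, 24.4, 0], 0], [[0, 0, -0.117], [28.9, 24.4, 0], 0], [[0, 0, -0.117], [28.9, 24.4, 0], 0], [[0, 0, -0.117], [28.9, 24.4, 4], 0], [[0, 0, -0.117], [28.9, 24.4, 8], 0], [[0, 0, -0.117], [28.9, 24.4, 12], 0], [[0, 0, -0.117], [28.9, 24.4, 16], 0], [[0, 0, -0.117], [28.9, 24.4, 20], 0], [[0, 0, -0.117], [28.9, 24.4, 22], 0], [[0, 0, -0.117], [28.9, 24.4, 22], 0], [[0, 0, -0.117], [28.9, 24.4, 22], 0], [[0, 0, -0.117], [28.9, 24.4, 22], 0]]}}

```text
clock: 18.68
position: [0.4355, 0.1532, 0.0555]
ee_rot: [0.469, 3.105, 0.002]
force: [-0.2, 0.1, 1.5]
width: 0.501
gripper_force: 0.0
```

```bash
python3 - <<'E'
from h import *
print(tool()[0])
W=cams.camera_info("wrist");im=cams.get_image("wrist");cv2.imwrite("pics/w5.png",im)
q=proj(W,[[.4040,.162,.005],[.421,.157,.01]]);print("pred disc, stem",q)
h=cv2.cvtColor(im,cv2.COLOR_BGR2HSV);m=cv2.inRange(h,(45,100,40),(80,255,255));n,_,st,ce=cv2.connectedComponentsWithStats(m)
print([(s[4],c.round(1)) for s,c in zip(st[1:],ce[1:]) if s[4]>300])
c=[c for s,c in zip(st[1:],ce[1:]) if s[4]>300]
print([onz(W,*x,.008) for x in c])
plan((.4387,.1513),.002,72.8)
E
```

```text
[0.43554743 0.1531927  0.05551379]
pred disc, stem [[257.83827774 164.25216967]
 [258.18706945 189.51083865]]
[(np.int32(496), array([419.9,   6. ])), (np.int32(1700), array([255.9, 166.8]))]
[array([0.33412407, 0.29327212, 0.008     ]), array([0.40476502, 0.16027327, 0.008     ])]
turn [0.002 0.002 0.   ] shift cm [-0.32 -0.13  5.39] rows 2
```

C's disc is at (256,167), within 1–2 mm of the prediction.

Emit:
{"api": "drive_tool", "payload": {"commands": [[[0, 0, 0], [-0.3, -0.2, 3], 0], [[0, 0, 0], [-0.3, -0.2, 5.2], 0], [[0, 0, 0], [-0.3, -0.2, 5.4], 0], [[0, 0, 0], [-0.3, -0.2, 5.4], 0], [[0, 0, 0], [-0.3, -0.2, 5.4], 0], [[0, 0, 0], [-0.3, -0.2, 5.4], 0], [[0, 0, 0], [-0.3, -0.2, 5.4], 0]]}}

```text
clock: 19.32
position: [0.4376, 0.1506, 0.0014]
ee_rot: [0.469, 3.105, 0.003]
force: [-0.1, -0.4, -0.5]
width: 0.499
gripper_force: 0.0
```

Emit:
{"api": "drive_tool", "payload": {"commands": [[[0, 0, 0], [0, 0, 0], -1], [[0, 0, 0], [0, 0, 0], -1], [[0, 0, 0], [0, 0, 0], -1], [[0, 0, 0], [0, 0, 0], -1], [[0, 0, 0], [0, 0, 0], -1], [[0, 0, 0], [0, 0, 0], -1], [[0, 0, 0], [0, 0, 0], -1]]}}

```text
clock: 19.9
position: [0.4371, 0.1503, 0.0004]
ee_rot: [-0.469, -3.106, -0.001]
force: [-0.4, -0.1, 0.3]
width: 0.147
gripper_force: 40.0
```

```bash
python3 - <<'E'
from h import *
p,R=tool();print(p)
o=np.linalg.norm(np.array([.4770,.1388])-p[:2]);print("eye offset",o)
plan((.6133-o*.914,-.2632+o*.406),.235,66.1)
E
```

```text
[4.37080670e-01 1.50265097e-01 4.13493549e-04]
eye offset 0.04153313604826427
turn [ 0.001 -0.     0.117] shift cm [-24.92 -33.8  -23.48] rows 12
```

Emit:
{"api": "drive_tool", "payload": {"commands": [[[0, 0, 0], [0, 0, -8], -1], [[0, 0, 0], [0, 0, -16], -1], [[0, 0, 0], [0, 0, -21], -1], [[0, 0, 0], [0, 0, -23], -1], [[0, 0, 0], [0, 0, -23.5], -1], [[0, 0, 0.117], [-24.9, -33.8, -23.5], -1], [[0, 0, 0.117], [-24.9, -33.8, -23.5], -1], [[0, 0, 0.117], [-24.9, -33.8, -23.5], -1], [[0, 0, 0.117], [-24.9, -33.8, -23.5], -1], [[0, 0, 0.117], [-24.9, -33.8, -23.5], -1], [[0, 0, 0.117], [-24.9, -33.8, -23.5], -1], [[0, 0, 0.117], [-24.9, -33.8, -23.5], -1], [[0, 0, 0.117], [-24.9, -33.8, -23.5], -1], [[0, 0, 0.117], [-24.9, -33.8, -23.5], -1], [[0, 0, 0.117], [-24.9, -33.8, -23.5], -1], [[0, 0, 0.117], [-24.9, -33.8, -23.5], -1], [[0, 0, 0.117], [-24.9, -33.8, -23.5], -1], [[0, 0, 0.117], [-24.9, -33.8, -23.5], -1], [[0, 0, 0.117], [-24.9, -33.8, -23.5], -1]]}}

```text
clock: 21.48
position: [0.5749, -0.2447, 0.2347]
ee_rot: [-0.648, -3.073, -0.003]
force: [0.8, 1.1, 0.4]
width: 0.148
gripper_force: 40.0
```

```bash
python3 - <<'E'
from h import *
p,R=tool();print(p,readout.observe()["width"])
o=.0413
plan((.6133-o*.914,-.2632+o*.406),.152,66.1)
E
```

```text
[ 0.57491613 -0.24474135  0.23469821] 0.14840922510049454
turn [ 0.001 -0.002  0.002] shift cm [-0.14 -0.14  8.27] rows 3
```

Emit:
{"api": "drive_tool", "payload": {"commands": [[[0, 0, 0], [-0.1, -0.1, 3], -1], [[0, 0, 0], [-0.1, -0.1, 5], -1], [[0, 0, 0], [-0.1, -0.1, 6.5], -1], [[0, 0, 0], [-0.1, -0.1, 7.5], -1], [[0, 0, 0], [-0.1, -0.1, 8.0], -1], [[0, 0, 0], [-0.1, -0.1, 8.3], -1], [[0, 0, 0], [-0.1, -0.1, 8.3], -1]]}}

```text
clock: 22.07
position: [0.5758, -0.2471, 0.1523]
ee_rot: [0.649, 3.074, 0.001]
force: [0.4, 0.5, -1.2]
width: 0.145
gripper_force: 40.0
```

```bash
python3 - <<'E'
from h import *
eyecrop("pics/c2.png",(.6133,-.2632),.0413)
o=.0413
plan((.6133-o*.914,-.2632+o*.406),.1345,66.1)
E
```

```text
scene origin 150 82
side origin 340 178
[ 0.57577839 -0.24711281  0.15233049] [ 0.61355431 -0.26380621  0.15532406]
turn [0.001 0.001 0.   ] shift cm [0.1  0.09 1.86] rows 1
```

View pics/c2.png

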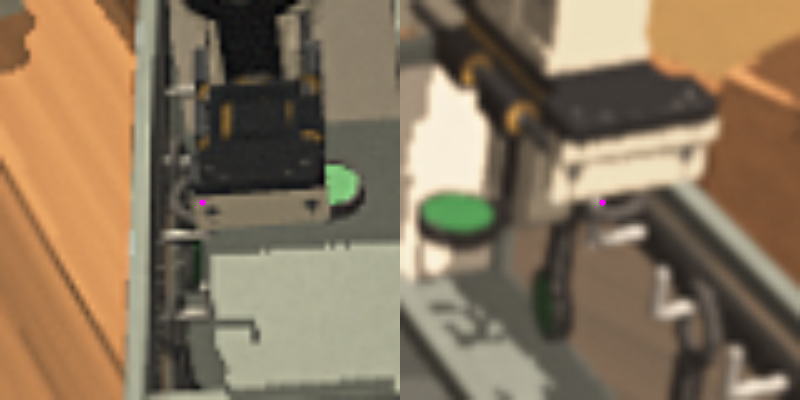

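C's eye is over the hook 3 tip at (603,203), and B's disc hangs on hook 4 at (545,300). I'll lower and release.

Emit:
{"api": "drive_tool", "payload": {"commands": [[[0, 0, 0], [0.1, 0.1, 0.6], -1], [[0, 0, 0], [0.1, 0.1, 1.1], -1], [[0, 0, 0], [0.1, 0.1, 1.5], -1], [[0, 0, 0], [0.1, 0.1, 1.8], -1], [[0, 0, 0], [0.1, 0.1, 1.8], -1], [[0, 0, 0], [0.1, 0.1, 1.8], -1]]}}

```text
clock: 22.67
position: [0.575, -0.2463, 0.1339]
ee_rot: [-0.65, -3.073, -0.001]
force: [0.1, -0.1, -0.6]
width: 0.144
gripper_force: 40.0
```

Emit:
{"api": "drive_tool", "payload": {"commands": [[[0, 0, 0], [0, 0, 0], 0], [[0, 0, 0], [0, 0, 0], 0], [[0, 0, 0], [0, 0, 0], 0], [[0, 0, 0], [0, 0, 0], 0], [[0, 0, 0], [0, 0, 0], 0], [[0, 0, 0], [0, 0, 0], 0], [[0, 0, 0], [0, 0, 0], 0], [[0, 0, 0], [0, 0, -4], 0], [[0, 0, 0], [0, 0, -8], 0], [[0, 0, 0], [0, 0, -12], 0], [[0, 0, 0], [0, 0, -14], 0], [[0, 0, 0], [0, 0, -14], 0]]}}

```text
clock: 23.67
position: [0.5772, -0.2479, 0.28]
ee_rot: [0.649, 3.065, -0.001]
force: [0.6, -0.5, 0.8]
width: 0.501
gripper_force: 0.0
```

```bash
python3 - <<'E'
from h import *
print(tool()[0])
plan((.45,.25),.28,66)
E
```

```text
[ 0.57715314 -0.24794062  0.2799684 ]
turn [0.001 0.008 0.002] shift cm [31.8  40.37 -0.22] rows 13
```

All three are released. Next I'll move to where the wrist camera can see the timer, and check the hangers at the same time.

```bash
python3 - <<'E'
from h import *
plan((.60,.31),.30,71)
E
```

```text
turn [ 0.001  0.009 -0.086] shift cm [20.5  51.94 -2.11] rows 14
```

Emit:
{"api": "drive_tool", "payload": {"commands": [[[0, 0, -0.086], [20.5, 52, -2], -0.3], [[0, 0, -0.086], [20.5, 52, -2], -0.3], [[0, 0, -0.086], [20.5, 52, -2], -0.3], [[0, 0, -0.086], [20.5, 52, -2], -0.3], [[0, 0, -0.086], [20.5, 52, -2], -0.3], [[0, 0, -0.086], [20.5, 52, -2], -0.3], [[0, 0, -0.086], [20.5, 52, -2], -0.3], [[0, 0, -0.086], [20.5, 52, -2], -0.3], [[0, 0, -0.086], [20.5, 52, -2], -0.3], [[0, 0, -0.086], [20.5, 52, -2], -0.3], [[0, 0, -0.086], [20.5, 52, -2], -0.3], [[0, 0, -0.086], [20.5, 52, -2], -0.3], [[0, 0, -0.086], [20.5, 52, -2], -0.3], [[0, 0, -0.086], [20.5, 52, -2], -0.3], [[0, 0, -0.086], [20.5, 52, -2], -0.3], [[0, 0, -0.086], [20.5, 52, -2], -0.3], [[0, 0, -0.086], [20.5, 52, -2], -0.3], [[0, 0, -0.086], [20.5, 52, -2], -0.3]]}}

```text
clock: 25.17
position: [0.5987, 0.31, 0.2945]
ee_rot: [0.521, 3.098, -0.0]
force: [0.7, -0.2, 0.4]
width: 0.352
gripper_force: 0.0
```

```bash
python3 - <<'E'
from h import *
import pickle
print(tool()[0])
W=cams.camera_info("wrist");w=cams.get_image("wrist");pickle.dump(W,open("w6.pkl","wb"))
s=cams.get_image("side");c=cams.get_image("scene")
cv2.imwrite("pics/w6raw.png",w);cv2.imwrite("pics/side6.png",s);cv2.imwrite("pics/scene6.png",c)
pw=proj(W,[[.4776,.3563,.055],[.439,.4077,.099]]);print(pw)
u,v=pw[0].astype(int);u0=min(max(u-90,0),512-200);v0=min(max(v-75,0),384-150);print("wrist crop origin",u0,v0,"scale 4")
top=cv2.resize(w[v0:v0+100,u0:u0+200],(800,400),interpolation=1)
bot=cv2.hconcat([cv2.resize(s[180:290,350:480],(300,200)),cv2.resize(c[60:170,165:260],(200,200)),cv2.resize(c[255:345,300:435],(300,200))])
cv2.imwrite("pics/t1.png",cv2.vconcat([top,bot]))
E
```

```text
[0.59866657 0.30998202 0.2945228 ]
[[261.58920149  59.40902373]
 [295.33185908   2.34159389]]
wrist crop origin 171 0 scale 4
```

View pics/t1.png

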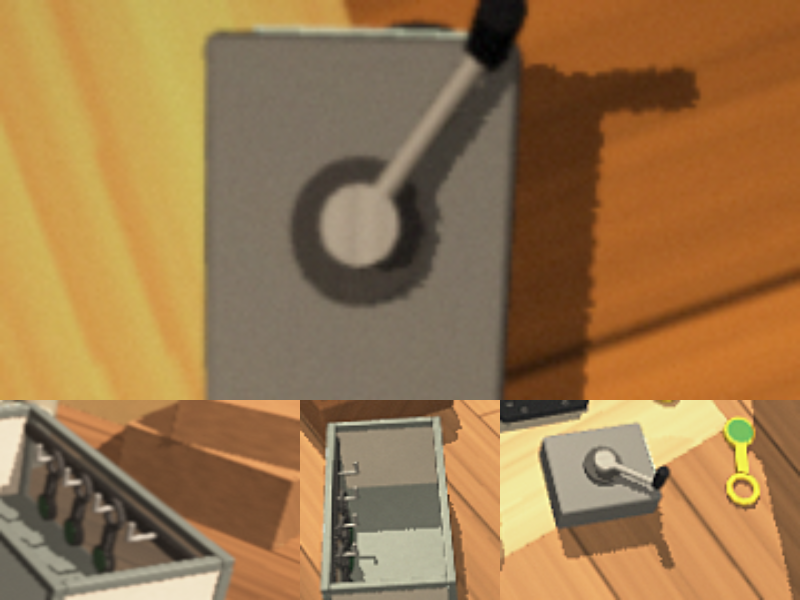

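All three hang: the side crop shows them at (55,490), (78,515) and (108,540) on hooks 4, 3 and 2. The timer hub is at (360,225) in the top crop, the post's foot at (488,50) and its top near (505,5).

```bash
python3 - <<'E'
from h import *
import pickle
np.set_printoptions(precision=4,suppress=True)
W=pickle.load(open("w6.pkl","rb"))
g=lambda u,v,z:onz(W,171+u/4-.5,v/4-.5,z)
print("hub",g(360,225,.06),"base ring",g(364,230,.053),"post foot",g(488,50,.059),"post top",g(505,2,.099))
a,b,c,d=g(207,50,.05),g(207,390,.05),g(507,390,.05),g(517,80,.05)
print("edges",np.degrees(np.arctan2(*(b-a)[[1,0]])),np.degrees(np.arctan2(*(c-d)[[1,0]])),a,b,c,d)
f1,f2=g(225,34,.05),g(500,34,.05);print("front",np.degrees(np.arctan2(*(f2-f1)[[1,0]])),f1,f2)
E
```

```text
hub [0.4737 0.3561 0.06  ] base ring [0.4746 0.3572 0.053 ] post foot [0.4384 0.4095 0.059 ] post top [0.4372 0.4099 0.099 ]
edges -20.634885522290688 -19.222655285023627 [0.4077 0.3285 0.05  ] [0.5041 0.2921 0.05  ] [0.5367 0.3862 0.05  ] [0.4475 0.4173 0.05  ]
front 70.94715216597253 [0.4052 0.3354 0.05  ] [0.4332 0.4162 0.05  ]
```

```bash
python3 - <<'E'
from h import *
plan((.4372,.4096),.13,70.5)
E
```

```text
turn [0.001 0.    0.007] shift cm [18.49  4.07 16.48] rows 7
```

Emit:
{"api": "drive_tool", "payload": {"commands": [[[0, 0, 0.007], [18.5, 4.1, 4], -0.3], [[0, 0, 0.007], [18.5, 4.1, 4], -0.3], [[0, 0, 0.007], [18.5, 4.1, 4], -0.3], [[0, 0, 0.007], [18.5, 4.1, 4], -0.3], [[0, 0, 0.007], [18.5, 4.1, 4], -0.3], [[0, 0, 0.007], [18.5, 4.1, 10], -0.3], [[0, 0, 0.007], [18.5, 4.1, 14], -0.3], [[0, 0, 0.007], [18.5, 4.1, 16.5], -0.3], [[0, 0, 0.007], [18.5, 4.1, 16.5], -0.3], [[0, 0, 0.007], [18.5, 4.1, 16.5], -0.3], [[0, 0, 0.007], [18.5, 4.1, 16.5], -0.3]]}}

```text
clock: 26.23
position: [0.4379, 0.4114, 0.1318]
ee_rot: [0.53, 3.095, 0.004]
force: [-0.2, 0.1, 0.9]
width: 0.35
gripper_force: 0.0
```

```bash
python3 - <<'E'
from h import *
import pickle
W=cams.camera_info("wrist");w=cams.get_image("wrist");cv2.imwrite("pics/w7.png",w)
c=cams.get_image("scene");s=cams.get_image("side");cv2.imwrite("pics/s7.png",c)
# compare the scene/side timer regions with before
o=cv2.imread("pics/side6.png");print("post px side",proj(cams.camera_info("side"),[[.4372,.4096,.08]]),"scene",proj(cams.camera_info("scene"),[[.4372,.4096,.08]]))
a=cv2.resize(c[240:330,300:420],(400,300),interpolation=1);b=cv2.resize(s[150:210,140:220],(400,300),interpolation=1)
cv2.imwrite("pics/t2.png",cv2.vconcat([cv2.hconcat([a,b]),cv2.resize(w[0:150,100:500],(800,300))]))
plan((.4372,.4096),.074,70.5)
E
```

```text
post px side [[176.05890808 173.12960229]] scene [[371.62435793 288.63762224]]
turn [0.005 0.001 0.002] shift cm [ 0.01 -0.29  5.83] rows 2
```

View pics/t2.png

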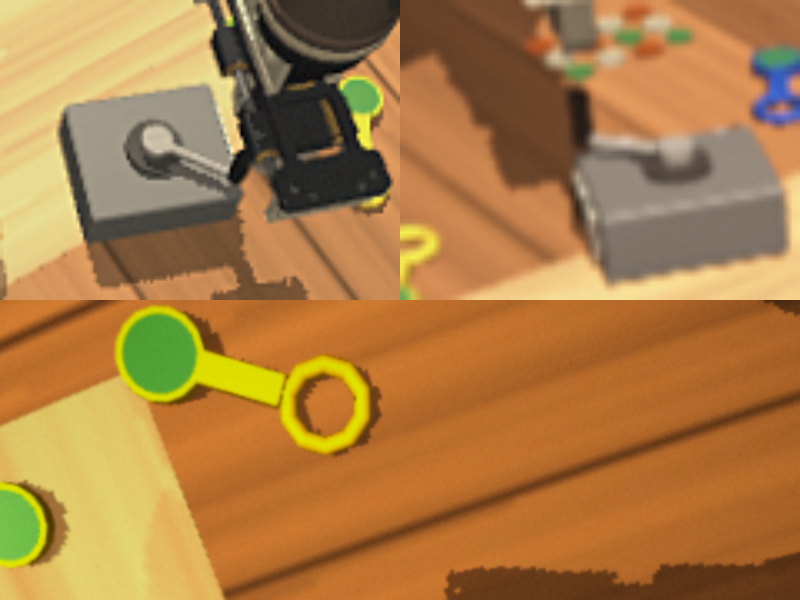

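The post is at (580,120) in the side crop, so pixel (176,174), where it was predicted. The timer hasn't moved. Descending round the post.

Emit:
{"api": "drive_tool", "payload": {"commands": [[[0, 0, 0], [0, -0.3, 2], -0.3], [[0, 0, 0], [0, -0.3, 3.5], -0.3], [[0, 0, 0], [0, -0.3, 5], -0.3], [[0, 0, 0], [0, -0.3, 5.8], -0.3], [[0, 0, 0], [0, -0.3, 5.8], -0.3], [[0, 0, 0], [0, -0.3, 5.8], -0.3]]}}

```text
clock: 26.88
position: [0.436, 0.4086, 0.0725]
ee_rot: [0.528, 3.096, 0.002]
force: [0.6, 0.1, 0.5]
width: 0.349
gripper_force: 0.0
```

```bash
python3 - <<'E'
from h import *
p,R=tool();M=R.as_matrix();print(p,np.degrees(np.arctan2(M[1,1],M[0,1])))
piv=np.array([.475,.3567])
t=np.radians(125.5)
for q in np.radians([0,15,30,45,60,68,70]):
    post=piv+.065*np.array([np.cos(t+q),np.sin(t+q)])
    d=np.array([*(post-p[:2]),0]);s=R.inv().apply(d)*100;print(np.degrees(q).round(),"post in tool cm",s.round(2),"contact shift",s[0].round(2),(s[1]-.9).round(2))
E
```

```text
[0.43601828 0.40857562 0.07247987] 70.63771871798264
0.0 post in tool cm [-0.08  0.14  0.  ] contact shift -0.08 -0.76
15.0 post in tool cm [ 0.71 -1.36 -0.  ] contact shift 0.71 -2.26
30.0 post in tool cm [ 1.08 -3.02 -0.  ] contact shift 1.08 -3.92
45.0 post in tool cm [ 1.01 -4.72 -0.01] contact shift 1.01 -5.62
60.0 post in tool cm [ 0.5  -6.33 -0.01] contact shift 0.5 -7.23
68.0 post in tool cm [ 0.06 -7.13 -0.01] contact shift 0.06 -8.03
70.0 post in tool cm [-0.06 -7.32 -0.01] contact shift -0.06 -8.22
```

Emit:
{"api": "drive_tool", "payload": {"commands": [[[0, 0, 0], [0, -0.8, 0], -0.3], [[0, 0, 0], [0.4, -1.5, 0], -0.3], [[0, 0, 0], [0.7, -2.2, 0], -0.3], [[0, 0, 0], [0.9, -3.0, 0], -0.3], [[0, 0, 0], [1.1, -3.9, 0], -0.3], [[0, 0, 0], [1.1, -4.8, 0], -0.3], [[0, 0, 0], [1.0, -5.6, 0], -0.3], [[0, 0, 0], [0.8, -6.4, 0], -0.3], [[0, 0, 0], [0.5, -7.2, 0], -0.3], [[0, 0, 0], [0.2, -7.7, 0], -0.3], [[0, 0, 0], [0.1, -7.9, 0], -0.3], [[0, 0, 0], [0.1, -7.9, 0], -0.3], [[0, 0, 0], [0.1, -7.9, 0], -0.3]]}}

```text
clock: 27.97
position: [0.4088, 0.3342, 0.0716]
ee_rot: [0.529, 3.097, 0.001]
force: [-0.0, 1.7, -0.7]
width: 0.349
gripper_force: 0.9
```

```bash
python3 - <<'E'
from h import *
p,R=tool();piv=np.array([.475,.3567]);print(p)
print("force tool",R.inv().apply(readout.observe()["force"]).round(2))
s=R.inv().apply(np.array([*(piv-p[:2]),0]))*100
# face at tool y = +1.6 ; post centre at +0.9
import math
yp=s[1];ang=math.degrees(math.asin((-(0.9-yp))/6.5));print("lever deg est",ang+35.1,"rad",math.radians(ang+35.1))
S=cams.camera_info("scene");c=cams.get_image("scene");cv2.imwrite("pics/s8.png",c)
D=cams.camera_info("side");d=cams.get_image("side")
for q in (0,60,64.2,70):
    t=np.radians(125.5+q);X=[*(piv+.065*np.array([np.cos(t),np.sin(t)])),.09];u,v=proj(D,[X])[0];print(q,"side px",u.round(1),v.round(1))
u0,v0=int(u)-25,int(v)-12
g=cv2.cvtColor(d,cv2.COLOR_BGR2GRAY)[v0:v0+30,u0:u0+50];print(u0,v0);print(g[::3,::2])
E
```

```text
[0.40876357 0.33421094 0.07155257]
force tool [0.59 1.62 0.73]
lever deg est 66.83361269896653 rad 1.1664665925996598
0 side px 175.8 170.3
60 side px 177.9 179.2
64.2 side px 178.9 179.6
70 side px 180.3 180.2
155 168
[[ 77  76  77  76  78  80  56  40  48  58  54  64  55  52  46  43  49  45
   71  84 146 167 165 165 163]
 [ 72  76  78  77  77  78  74  45  66  78  81  97 126 160 177 200 210 198
  198 189 178 165 164 163 165]
 [ 70  72  73  76  79  79  80  61 151 199 189 177 159 140 158 161 173 183
  201 117 208 171 160 164 167]
 [ 75  75  74  72  75  76  80  77 127 177 122 211 214 215 214 212 212 212
  204 195 202 182 145 143 148]
 [103  76  77  76  76  74  74  75 127 215 170 184 168 156 145 133 144 134
  169 173 172 159  96 116 143]
 [145  97  78  77  78  77  77  75  72  72  69  55 114 117 119 120 110 124
  113  92 105  94  79  78 140]
 [150 152 146  81  80  79  78  79  78  73  95  68 111 119 114 105  73  77
  104  97  98 106 123 141 143]
 [132 149 148  94  79  81  79  78  78  76  51  94  81  82  79  79  77  76
  134 145 147 146 148 160 162]
 [127 114 133 149 147 103  82  83  81  80  44 102  79  76  79  77  79  76
   91 149 137 129 124 120 118]
 [152 143 127 115 125  87  80  82  84  84  81  93  84  70  69  68  68  71
   72 113 120 121 119 119 119]]
```

Emit:
{"api": "drive_tool", "payload": {"commands": [[[0, 0, 0], [-0.1, -0.2, 0], -0.3], [[0, 0, 0], [-0.1, -0.3, 0], -0.3], [[0, 0, 0], [-0.1, -0.3, 0], -0.3]]}}

```text
clock: 28.32
position: [0.4088, 0.3311, 0.0716]
ee_rot: [0.528, 3.096, 0.002]
force: [2.2, 3.6, -1.8]
width: 0.346
gripper_force: 1.9
```

```bash
python3 - <<'E'
from h import *
p,R=tool();print(p,"force tool",R.inv().apply(readout.observe()["force"]).round(2),readout.observe()["gripper_force"])
E
```

```text
[0.40884615 0.33110156 0.07160397] force tool [-0.91  4.11  1.78] 1.942676603794098
```

The force has jumped to 4 N, so the lever is at its stop. Now I'll let it spring back.

Emit:
{"api": "drive_tool", "payload": {"commands": [[[0, 0, 0], [0.4, 0.8, 0], -0.3], [[0, 0, 0], [0.8, 1.6, 0], -0.3], [[0, 0, 0], [1.0, 2.5, 0], -0.3], [[0, 0, 0], [1.1, 3.4, 0], -0.3], [[0, 0, 0], [1.1, 4.3, 0], -0.3], [[0, 0, 0], [0.9, 5.2, 0], -0.3], [[0, 0, 0], [0.7, 6.0, 0], -0.3], [[0, 0, 0], [0.4, 6.8, 0], -0.3], [[0, 0, 0], [0.1, 7.6, 0], -0.3], [[0, 0, 0], [0, 8.4, 0], -0.3], [[0, 0, 0], [0, 8.5, 0], -0.3], [[0, 0, 0], [0, 8.5, 0], -0.3], [[0, 0, 0], [0, 8.5, 0], -0.3], [[0, 0, 0], [0, 8.5, 0], -0.3], [[0, 0, 0], [0, 8.5, 0], -0.3]]}}

```text
clock: 29.57
position: [0.4363, 0.4106, 0.0716]
ee_rot: [-0.529, -3.096, -0.0]
force: [-0.1, 0.2, 0.2]
width: 0.348
gripper_force: 0.0
```

```bash
cat >>h.py <<'E'
def dark(c):
    """centre of the black post near its rest place in camera c"""
    i=cams.camera_info(c);im=cams.get_image(c);u,v=proj(i,[[.4372,.4096,.08]])[0].round().astype(int)
    g=im[v-9:v+10,u-9:u+10].max(2);m=(g<60);y,x=np.nonzero(m);print(c,"post pred",u,v,"dark",x.mean()+u-9,y.mean()+v-9,m.sum())
E
python3 - <<'E'
from h import *
p,R=tool();s=readout.observe();print(p,"force tool",R.inv().apply(s["force"]).round(2),s["gripper_force"])
dark("side")
i=cv2.imread("pics/side6.png");g=i[164:183,167:186].max(2);y,x=np.nonzero(g<60);print("before",x.mean()+167,y.mean()+164,len(x))
E
```

```text
[0.43633671 0.41057979 0.07158566] force tool [ 0.16  0.17 -0.17] 0.0
side post pred 176 173 dark 176.0 179.0 1
before 175.72727272727272 173.0909090909091 22
```

Emit:
{"api": "drive_tool", "payload": {"commands": [[[0, 0, 0], [0, -1.0, 0], -0.3], [[0, 0, 0], [0.4, -1.8, 0], -0.3], [[0, 0, 0], [0.7, -2.5, 0], -0.3], [[0, 0, 0], [0.9, -3.3, 0], -0.3], [[0, 0, 0], [1.1, -4.2, 0], -0.3], [[0, 0, 0], [1.1, -5.1, 0], -0.3], [[0, 0, 0], [1.0, -5.9, 0], -0.3], [[0, 0, 0], [0.8, -6.7, 0], -0.3], [[0, 0, 0], [0.5, -7.5, 0], -0.3], [[0, 0, 0], [0.2, -8.0, 0], -0.3], [[0, 0, 0], [0, -8.3, 0], -0.3], [[0, 0, 0], [0, -8.5, 0], -0.3], [[0, 0, 0], [0, -8.6, 0], -0.3], [[0, 0, 0], [0, -8.6, 0], -0.3]]}}

```text
clock: 30.78
position: [0.4091, 0.3303, 0.0718]
ee_rot: [0.529, 3.095, 0.003]
force: [4.1, 2.5, -0.1]
width: 0.35
gripper_force: 1.8
```

```bash
python3 - <<'E'
from h import *
p,R=tool();s=readout.observe();print(p,"force tool",R.inv().apply(s["force"]).round(2),s["gripper_force"])
E
```

```text
[0.40910669 0.33028799 0.07175935] force tool [-3.08  3.7   0.12] 1.781809888780117
```

Emit:
{"api": "drive_tool", "payload": {"commands": [[[0, 0, 0], [0.4, 0.8, 0], -0.3], [[0, 0, 0], [0.8, 1.6, 0], -0.3], [[0, 0, 0], [1.0, 2.5, 0], -0.3], [[0, 0, 0], [1.1, 3.4, 0], -0.3], [[0, 0, 0], [1.1, 4.3, 0], -0.3], [[0, 0, 0], [0.9, 5.2, 0], -0.3], [[0, 0, 0], [0.7, 6.0, 0], -0.3], [[0, 0, 0], [0.4, 6.8, 0], -0.3], [[0, 0, 0], [0.1, 7.6, 0], -0.3], [[0, 0, 0], [0, 8.5, 0], -0.3], [[0, 0, 0], [0, 8.6, 0], -0.3], [[0, 0, 0], [0, 8.6, 0], -0.3], [[0, 0, 0], [0, 8.6, 0], -0.3], [[0, 0, 0], [0, 8.6, 0], -0.3], [[0, 0, 0], [0, 8.6, 0], -0.3], [[0, 0, 0], [0, 8.6, 0], -0.3]]}}

```text
clock: 32.12
position: [0.4364, 0.4107, 0.0716]
ee_rot: [-0.528, -3.097, -0.001]
force: [0.1, -0.1, 0.1]
width: 0.351
gripper_force: 0.0
```

Emit:
{"api": "drive_tool", "payload": {"commands": [[[0, 0, 0], [0, 0, -2], -0.3], [[0, 0, 0], [0, 0, -5], -0.3], [[0, 0, 0], [0, 0, -9], -0.3], [[0, 0, 0], [0, 0, -13], -0.3], [[0, 0, 0], [0, 0, -17], -0.3], [[0, 0, 0], [0, 0, -20], -0.3], [[0, 0, 0], [-16, -4, -20], -0.3], [[0, 0, 0], [-16, -4, -20], -0.3], [[0, 0, 0], [-16, -4, -20], -0.3], [[0, 0, 0], [-16, -4, -20], -0.3], [[0, 0, 0], [-16, -4, -20], -0.3], [[0, 0, 0], [-16, -4, -20], -0.3], [[0, 0, 0], [-16, -4, -20], -0.3], [[0, 0, 0], [-16, -4, -20], -0.3], [[0, 0, 0], [-16, -4, -20], -0.3], [[0, 0, 0], [-16, -4, -20], -0.3]]}}

```text
clock: 33.45
position: [0.5733, 0.3214, 0.2716]
ee_rot: [-0.525, -3.097, -0.002]
force: [0.4, 0.2, 0.4]
width: 0.349
gripper_force: 0.0
```

```bash
python3 - <<'E'
from h import *
s=readout.observe();print(s["position"],s["force"],s["clock"])
dark("side")
a=cams.get_image("side");b=cv2.imread("pics/side6.png")
d=cv2.absdiff(a,b).max(2)>40
print("changed px: cabinet",d[180:350,300:480].sum(),"timer",d[150:215,160:225].sum(),"table",d[200:340,140:300].sum())
# lever post in the scene picture, saved from before
i=cams.camera_info("scene");u,v=proj(i,[[.4372,.4096,.08]])[0].round().astype(int);c=cams.get_image("scene");o=cv2.imread("pics/scene6.png")
for im in(o,c):
    g=im[v-12:v+13,u-12:u+13].max(2);y,x=np.nonzero(g<45);print("scene post",x.mean()+u-12,y.mean()+v-12,len(x))
E
```

```text
[0.57327666 0.32139232 0.27162479] [0.42977339 0.23386801 0.4438234 ] 33.45
side post pred 176 173 dark 175.38095238095238 172.9047619047619 21
changed px: cabinet 0 timer 304 table 4
scene post 371.5945945945946 289.6756756756757 37
scene post 371.6578947368421 288.89473684210526 38
```

```bash
python3 -c "
from cell import job
print(job.sign_off())"
```

```text
the job is handed in; nothing more can be done
None
```

The job is handed in: the three hangers present hang on hooks 2, 3 and 4, and I wound the timer with two full strokes of its lever. The lever is back at rest and the arm is clear, but the sign-off returned no verdict.

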